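# Tip spent cells into the recycling cassette and lift it out of its dock

### The job

Tip all six spent cells from the metal cup into the grey recycling cassette, holding the cup's mouth close over the cassette while it still sits locked in its dock, and stand the empty cup upright on the desk again. Then squeeze the cassette's two black side catches fully in, lift the cassette with the cells level and straight up until its underside is about 10 cm above the desk, and finish while still holding it there, still and by its squeezed catches, clear of the dock. Leave the other things on the desk where they are.

Things in the scene. Friction and masses are not known exactly. Their poses are not given: they have to be found in the camera images.
- cup: aluminium cup, round, open at the top, 64 mm high, 44 mm across its foot, 64 mm across its rim (55 mm at 36 mm height), walls straight, 2.5 mm thick, about 60 g. Origin at the centre of its underside, z up through the mouth. It stands on the bare desk (z = 0) left of centre with the six cells in it, none above the rim. Its inside is slick: the cells slide out when it is tipped 110 to 120 degrees from upright.
- cup_rim (a point): centre of the cup's mouth, 64 mm above its origin
- cell_0: spent cell: one of six alike spent lithium backup cells (half-AA): a cylinder 14.5 mm in diameter and 25 mm long, white sleeve with steel ends, 12 g; they start heaped in the cup. Origin at its middle, z along its axis.
- cell_1: another such cell, the same in every way
- cell_2: another such cell, the same in every way
- cell_3: another such cell, the same in every way
- cell_4: another such cell, the same in every way
- cell_5: another such cell, the same in every way
- cassette: loose grey plastic open-topped box, 108 mm long (x; 118 mm over the rims at both ends), 50 mm wide (y), 66 mm high, walls 2.5 mm, about 150 g empty. Origin at the centre of its underside, z up. It starts seated in the dock, axes along the dock's, underside 8 mm and rim 74 mm above the desk, locked by a black sprung push catch in the middle of each long side (+y, -y); until both are pushed in it rises only 1 mm.
- cassette_mouth (a point): centre of the cassette's open top, level with its rim, 66 mm above its origin
- cassette_in (a point): centre of the space inside the cassette, 33 mm above its origin
- catch_a_pad (a point): middle of the outer face of the +y catch when out: x = 0, y = 34 mm, z = 51 mm in the cassette's frame (does not move as the catch is pressed). The catch is a ribbed upright plate 32 mm wide (x) and 26 mm high, 38 to 64 mm above the cassette's underside, 46 to 72 mm above the desk while seated; a hooked nose lower down on it lies under the dock's lip.
- catch_b_pad (a point): the same on the -y side, y = -34 mm; so the plates measure 68 mm over their outer faces when out and 56 mm when both are fully in
- catch_a (a joint): travel of the +y catch: 0 = sprung out, locked; 0.006 m = fully in; its nose is clear of the dock's lip from about 0.004. The spring pushes outward with 4 N at 0 and 7 N fully in, and springs the catch out again when let go.
- catch_b (a joint): the same for the -y catch
- dock: black base fixed to the desk, 140 mm long (x), 104 mm wide (y), 8 mm thick, with low stops round the cassette's foot and beside each catch a cheek with a steel lip, top 37 mm above the desk (its highest part), 35 to 49 mm either side of the centre line, 64 mm long. Origin at the centre of its underside, on the desk. Its long axis lies across the robot's front (along world y within 0.35 rad).
- tape_roll: bystander: roll of masking tape, 66 mm across, 30 mm high, lying flat at the right
- loupe: bystander: small black eye loupe, 33 mm across, 28 mm high, left of the dock
- flux_bottle: bystander: slim white dropper bottle with a needle nozzle, 25 mm across, 104 mm high, on the green mat at the left
- phone_small: bystander: small dead phone lying flat, 66 x 50 x 8 mm, near the desk's front edge

How it is judged (in metres and radians):
On the way, in this order (a step that is already met when the one before it is completed fails the run):
1. the cup is tipped with its mouth close over the cassette, which sits in its dock (angle between cup's own z axis and vertical above 1 rad and distance between cup_rim and cassette_mouth below 0.12 m and z of cassette in the frame of dock below 0.013 m), for 0.1 s.
2. all six cells are in the cassette, still seated in its dock (distance between each of cell_0, cell_1, cell_2, cell_3, cell_4, cell_5 and cassette_in below 0.06 m and y of cell_0 in the frame of cassette between -0.024 and 0.024 m and y of cell_1 in the frame of cassette between -0.024 and 0.024 m and y of cell_2 in the frame of cassette between -0.024 and 0.024 m and y of cell_3 in the frame of cassette between -0.024 and 0.024 m and y of cell_4 in the frame of cassette between -0.024 and 0.024 m and y of cell_5 in the frame of cassette between -0.024 and 0.024 m and z of cassette in the frame of dock below 0.013 m), for 0.2 s.
3. the empty cup stands upright on the desk, let go (all of step 2 and angle between cup's own z axis and vertical below 0.12 rad and height (world z) of cup between -0.01 and 0.008 m and contact force between the fingers and cup below 0.05 N and linear speed of cup below 0.02 m/s), for 0.3 s.
4. both catches are squeezed in with the cassette still seated (value of joint each of catch_a, catch_b above 0.004 m and z of cassette in the frame of dock below 0.013 m and contact force between the fingers and cassette above 2 N), for 0.1 s.
At the end, for the whole second after the job is handed in: The cassette is held by the fingers on its two catches, both squeezed in by more than 4 mm, its underside 70 to 250 mm above the desk, tilted less than 0.3 rad, still and clear of the dock; all six cells lie in it; the cup stands upright on the desk, untouched (z of cassette in the frame of dock between 0.07 and 0.25 m and value of joint each of catch_a, catch_b above 0.004 m and contact force between the fingers and cassette above 2 N and contact force between cassette and dock below 0.05 N and angle between cassette's own z axis and vertical below 0.3 rad and linear speed of cassette below 0.03 m/s and distance between each of cell_0, cell_1, cell_2, cell_3, cell_4, cell_5 and cassette_in below 0.06 m and y of cell_0 in the frame of cassette between -0.024 and 0.024 m and y of cell_1 in the frame of cassette between -0.024 and 0.024 m and y of cell_2 in the frame of cassette between -0.024 and 0.024 m and y of cell_3 in the frame of cassette between -0.024 and 0.024 m and y of cell_4 in the frame of cassette between -0.024 and 0.024 m and y of cell_5 in the frame of cassette between -0.024 and 0.024 m and angle between cup's own z axis and vertical below 0.12 rad and height (world z) of cup between -0.01 and 0.008 m and contact force between the fingers and cup below 0.05 N and linear speed of cup below 0.02 m/s); the arm keeps its last pose, push and grip.
It fails at once if the roll of masking tape is pushed more than 3 cm (distance of tape_roll from where it was at the start of the episode above 0.03 m).
It fails at once if the eye loupe is pushed more than 3 cm (distance of loupe from where it was at the start of the episode above 0.03 m).
It fails at once if the dropper bottle is pushed more than 3 cm (distance of flux_bottle from where it was at the start of the episode above 0.03 m).
It fails at once if the dead phone is pushed more than 3 cm (distance of phone_small from where it was at the start of the episode above 0.03 m).
It also fails if it takes over 67 s, if anything falls off the work surface, if the arm or the gripper's body presses on something with over 40 N, if the wrist force passes 120 N, or if a joint passes its speed limit or range.

### The arm

A 6-joint arm with a two-finger parallel gripper is mounted at the origin on a cart in front of the work surface, level with it; the furniture and walls round the work are solid. World frame = base frame: x ahead of the robot, y to its left, z up, the work surface at z = 0. Lengths are in mm, angles in rad, forces in N, time in s.
With the tool pointing down it reaches from about 350 to 950 mm from the base axis. Payload 17.4 kg.
Tool frame: the origin (TCP) lies midway between the tips of the shut fingers; the grasp point (between the pads) lies env.tcp_to_grasp behind it (env.tcp_to_grasp is the distance from the TCP to the grasp point, in mm); z points along the fingers, y is the line along which they close (so a half turn about z gives the same grasp; the last joint's range is limited). The gripper opens to 93 mm and grips with 3 to 60 N. Pads are 15 mm wide; open, the fingers measure 128 mm over their backs; the gripper's body (75 mm by 188 mm) begins 65 mm behind the grasp point.
Start: joints at [-0.038, 0.116, 1.442, -0, 1.584, -0.038], TCP at [675.005, -0.009, 197.846] pointing down, gripper open.
Joint ranges: [-2.83, 2.83], [-0.83, 2.19], [0.07, 2.5], [-1.14, 4.28], [0.01, 3], [-2.97, 2.97]. Speed limits (rad/s): [1.89, 1.89, 2.22, 3.14, 3.14, 3.14].

### API

Orientations are given as a unit quaternion [w, x, y, z].
In Python, from cell import env, snapshot gives the robot as it stands. The module is installed in compiled form; this text tells all that it offers.
- The arm moves only by the tool move_arm, never from a script. Its argument "plan" is a list of rows, each a list of 5 numbers: the gripper's target within -1 to 1 (shut at 1, half-way at 0, fully open at -1), then the shift along the world's x, y, z as a fraction of full scale, then the turn about the world's z as a fraction of full scale. In form: [[gripper, tx, ty, tz, yaw], ...]. A call has exactly 5 rows; each row is the pose to reach, as a shift and turn from the pose commanded when the call began; what a row does not reach only later rows make up. Full scale, the value 1, is 600 mm for a shift and 90 degrees for a turn. A row lasts 1/8 s, in which the tool goes at most 62.5 mm and 10.7 degrees, less where a joint would pass 70% of its speed; a pose out of reach is approached as far as the arm can. A call with a number of a shift or a turn outside -1 to 1 is refused whole. A call with a gripper value outside its range is refused whole. The fingers move at their own pace and stop on an object; "grip_force" is the grip in N (left out, the last holds). Time passes only in rows, so rows that repeat a pose let the fingers close, or fill a call up. It gives the time, the measured TCP pose, the force, the opening and the grip force at its end, in the units of the state.
- env.state(): the state, without advancing time (a new reading comes with each control period).
- snapshot(name): name is "scene" or "side" or "wrist"; returns a dict with "pixels" (420x560x3 uint8, red, green, blue), "intrinsics" (3x3 intrinsics, pixels), "R" (3x3) and "t" (3): a world point X has camera coordinates R X + t. Camera axes: x right, y down, z forward; pixel columns grow to the right and rows downward; lengths in mm; the calibration is good to about 2 mm. The wrist camera is an equidistant fisheye: a pixel r from the principal point sees the ray r / f radians off the axis. A picture is of the moment at which its call begins. There is no depth.
- env.close_job(): hands the job in; it is judged then, once.
The state is a dict: "time_s": time; "joint_pos": joint angles; "joint_velocities": joint speeds; "tau": joint torques, N m; "ee_pos": TCP position; "ee_rot": TCP orientation; "ft_force": force on the tool from outside, world axes, zero at the start; "wrist_torque": the same for the moment, N m; "grip_width": opening from 0.0 (shut) to 1.0 (fully open); "gripper_force": force on a finger pad.
Only numpy, scipy, OpenCV 4.12 (cv2) and the standard library are available. Lean on these libraries where they do the work, as an engineer would, in place of code of your own. Each camera call takes 0.05 s, during which the arm holds its last target. There are 200 camera calls.

## Working session

There is one attempt and no reset: what is moved stays moved. The work goes in short steps, Python scripts to look and compute and a tool call to move; the robot and the scene stay as the last step left them, time stands still between calls to the robot, and variables do not carry over. Pictures are saved under pics/ and viewed, at most 10 in all, crops included, and the job is handed in when it is done.

Besides the shell and the picture viewer there is one more tool, called after "Emit:" by a JSON object that holds its "op" and its "data". move_arm: Moves the arm, as the interface text tells. Shift numbers are shares of 600 mm and turn numbers shares of 90 degrees, none past 1 either way. Its arguments: {"type":"object","properties":{"plan":{"type":"array"},"grip_force":{"type":"number"}},"required":["plan"]}

```bash
mkdir -p pics; cat > h.py <<'E'
from cell import env, snapshot
import numpy as np, cv2
def shot(n,f):
    s=snapshot(n); cv2.imwrite('pics/'+f,s['pixels'][:,:,::-1]); np.savez('pics/'+f+'.npz',**s); return s
def cast(s,u,v,z):
    R=np.array(s['R']);t=np.array(s['t']);K=np.array(s['intrinsics'])
    d=R.T@np.linalg.inv(K)@np.array([u,v,1.]); c=-R.T@t
    return c+d*(z-c[2])/d[2]
def proj(s,X):
    p=np.array(s['R'])@np.array(X,float)+np.array(s['t']); p=np.array(s['intrinsics'])@p; return p[:2]/p[2]
E
python3 - <<'E'
from h import *
print(env.state(), env.tcp_to_grasp)
a=[shot('scene','a.png'),shot('side','b.png'),shot('wrist','c.png')]
for s in a: print(np.round(-np.array(s['R']).T@s['t']),np.round(s['R'],2).tolist(),np.round(s['intrinsics'],1).tolist())
E
```

```text
{'time_s': 0.0, 'joint_pos': array([-3.77491655e-02,  1.16444302e-01,  1.44224867e+00,  2.23928215e-05,
        1.58399822e+00, -3.78073531e-02]), 'joint_velocities': array([ 0.00035722,  0.00249217,  0.00157791,  0.00045935, -0.00035763,
        0.00182534]), 'tau': array([-2.39607485e-03, -7.21266031e+01, -6.22611737e+01,  7.77577632e-02,
        2.38535833e-02, -2.17692599e-05]), 'ee_pos': array([6.74775585e+02, 4.10990477e-02, 1.97143605e+02]), 'ee_rot': array([-4.10394955e-04,  7.07086002e-01,  7.07127347e-01, -3.65234908e-04]), 'ft_force': array([-0.308926  , -0.29788236,  0.34667363]), 'wrist_torque': array([0.023853  , 0.00531989, 0.03574795]), 'gripper_force': 0.0, 'grip_width': 0.9954245746168691} 18.8
[-117. -982.  697.] [[0.86, -0.52, 0.01], [-0.21, -0.38, -0.9], [0.47, 0.77, -0.43]] [[511.5, 0.0, 283.5], [0.0, 511.5, 205.1], [0.0, 0.0, 1.0]]
[271. 940. 724.] [[-0.95, -0.3, -0.02], [-0.16, 0.56, -0.82], [0.26, -0.77, -0.58]] [[395.9, 0.0, 278.8], [0.0, 395.9, 208.7], [0.0, 0.0, 1.0]]
[675.  71. 384.] [[1.0, -0.0, -0.0], [-0.0, -0.97, 0.26], [-0.0, -0.26, -0.97]] [[325.2, 0.0, 283.7], [0.0, 325.2, 208.2], [0.0, 0.0, 1.0]]
```

View pics/a.png

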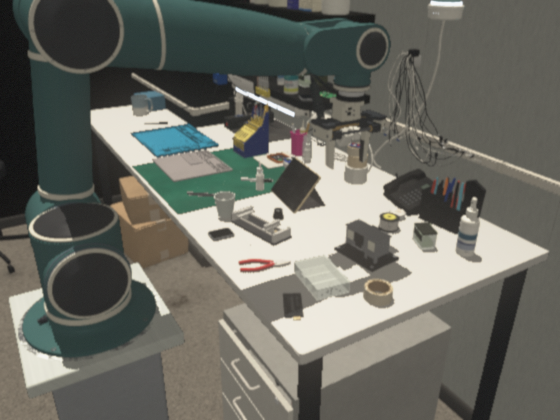

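View pics/b.png

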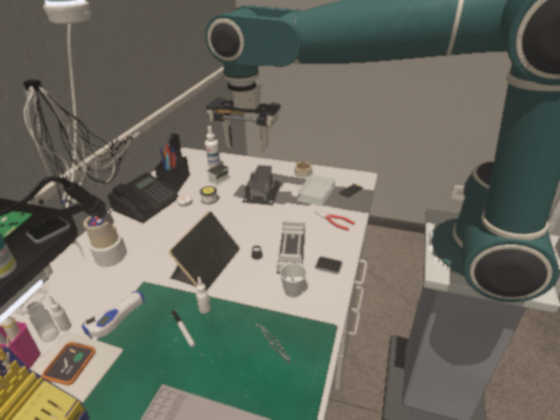

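```bash
python3 - <<'E'
from h import *
a=cv2.imread('pics/a.png')[180:310,190:450];b=cv2.imread('pics/b.png')[150:310,200:380]
a=cv2.resize(a,(780,390),interpolation=2); b=cv2.resize(b,(720,640)[:2],interpolation=2)
cv2.imwrite('pics/a2.png',a);cv2.imwrite('pics/b2.png',cv2.resize(b,(675,600)))
for n,pts in (('a',[(226,215),(262,225),(368,250),(378,292),(292,305),(278,213),(222,234)]),('b',[(292,288),(291,243),(260,190),(303,170),(350,190),(257,252),(329,265)])):
    s=np.load(f'pics/{n}.png.npz')
    for p in pts: print(n,p,np.round(cast(s,*p,0)))
E
```

```text
a (226, 215) [454. 283.   0.]
a (262, 225) [517. 172.   0.]
a (368, 250) [693. -94.   0.]
a (378, 292) [ 590. -255.    0.]
a (292, 305) [ 390. -196.    0.]
a (278, 213) [597. 216.   0.]
a (222, 234) [393. 181.   0.]
b (292, 288) [460. 285.   0.]
b (291, 243) [509. 122.   0.]
b (260, 190) [ 686. -115.    0.]
b (303, 170) [ 580. -285.    0.]
b (350, 190) [ 394. -196.    0.]
b (257, 252) [588. 184.   0.]
b (329, 265) [389. 180.   0.]
```

View pics/a2.png

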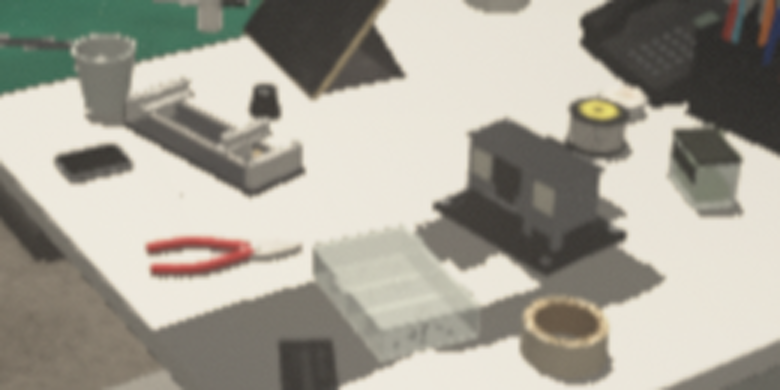

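View pics/c.png

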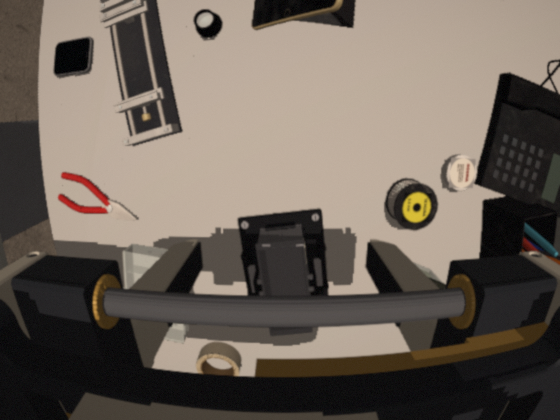

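Emit:
{"op": "move_arm", "data": {"plan": [[-1,0,-0.1,0.05,0],[-1,0,-0.2,0.05,0],[-1,0,-0.2,0.05,0],[-1,0,-0.2,0.05,0],[-1,0,-0.2,0.05,0]]}}

```text
time_s: 0.78
ee_pos: [675.0, -118.9, 227.6]
ee_rot: [-0.0, 0.707, 0.708, -0.0]
ft_force: [0.8, 1.0, 0.4]
grip_width: 0.999
gripper_force: 0.0
```

```bash
cat >> h.py <<'E'
def fcast(s,u,v,z):
    R=np.array(s['R']);t=np.array(s['t']);K=np.array(s['intrinsics'])
    d=np.array([u-K[0,2],v-K[1,2]]); r=np.hypot(*d)+1e-9; th=r/K[0,0]
    w=R.T@np.array([*(np.sin(th)*d/r),np.cos(th)]); c=-R.T@t
    return c+w*(z-c[2])/w[2]
E
python3 - <<'E'
from h import *
s=shot('wrist','d.png'); print(env.state()['ee_pos'],env.state()['joint_pos'])
E
```

```text
[ 675.05179216 -118.83169523  227.67796885] [-2.11522172e-01  1.32799078e-01  1.37536893e+00  1.32724041e-04
  1.63370899e+00 -2.12807905e-01]
```

View pics/d.png

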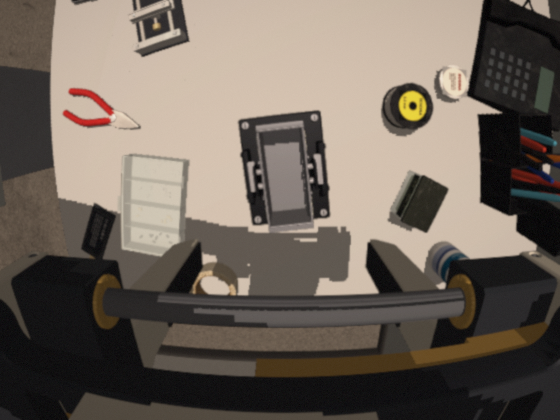

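```bash
python3 - <<'E'
from h import *
s=dict(np.load('pics/d.png.npz'))
for z,P in ((8,[(239,120),(320,112),(329,218),(248,226)]),(74,[(256,125),(304,121),(314,229),(266,231)])):
    X=np.array([fcast(s,*p,z)[:2] for p in P]); print(X.round(1).tolist(),X.mean(0).round(1))
    for i in range(4):
        e=X[(i+1)%4]-X[i]; print(np.hypot(*e).round(1),np.degrees(np.arctan2(e[1],e[0])).round(1))
c=cv2.imread('pics/d.png')[95:250,215:345]; cv2.imwrite('pics/d2.png',cv2.resize(c,(500,596),interpolation=cv2.INTER_CUBIC))
# cup from scene & side: grey blob
E
```

```text
[[618.9, -42.9], [719.2, -33.1], [733.9, -169.5], [627.3, -180.5]] [ 674.8 -106.5]
100.9 5.6
137.2 -83.9
107.1 -174.1
137.9 93.5
[[645.7, -49.2], [695.4, -45.1], [708.0, -162.3], [654.9, -164.7]] [ 676.  -105.3]
49.9 4.7
117.9 -83.9
53.2 -177.5
115.8 94.5
```

View pics/d2.png

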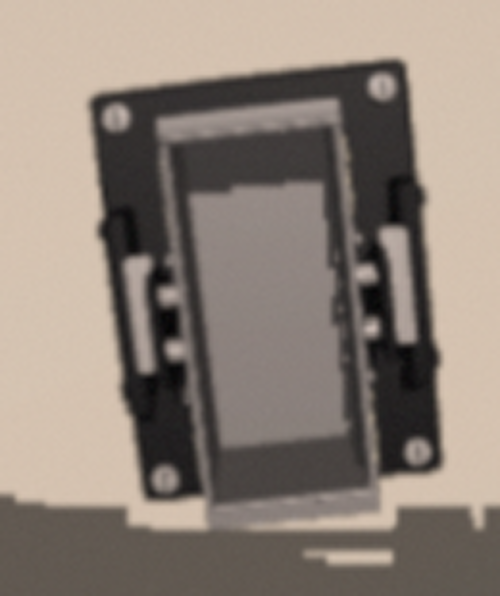

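Emit:
{"op": "move_arm", "data": {"plan": [[-1,-0.05,0.09,0,-0.1],[-1,-0.1,0.18,0,-0.2],[-1,-0.15,0.27,0,-0.3],[-1,-0.2,0.36,0,-0.4],[-1,-0.25,0.45,0,-0.5]]}}

```text
time_s: 1.45
ee_pos: [523.4, 152.3, 228.0]
ee_rot: [-0.0, 0.925, 0.381, 0.0]
ft_force: [1.9, 0.0, 1.2]
grip_width: 0.998
gripper_force: 0.0
```

Emit:
{"op": "move_arm", "data": {"plan": [[-1,-0.05,0.09,0,-0.1],[-1,-0.1,0.18,0,-0.2],[-1,-0.12,0.22,0,-0.3],[-1,-0.12,0.22,0,-0.4],[-1,-0.12,0.22,0,-0.44]]}}

```text
time_s: 2.08
ee_pos: [452.2, 283.1, 227.9]
ee_rot: [-0.0, 0.999, 0.047, 0.0]
ft_force: [-0.7, -0.5, 0.1]
grip_width: 1.001
gripper_force: 0.0
```

```bash
python3 - <<'E'
from h import *
print(env.state()['ee_pos'],env.state()['ee_rot'],env.state()['joint_pos'])
s=shot('wrist','e.png')
E
```

```text
[452.15242195 283.13067084 227.90132681] [-6.62864238e-05  9.98917810e-01  4.65102127e-02  7.25695371e-05] [ 5.11600738e-01 -2.00849834e-01  1.70034176e+00  5.35341637e-05
  1.64191154e+00  1.98934688e+00]
```

View pics/e.png

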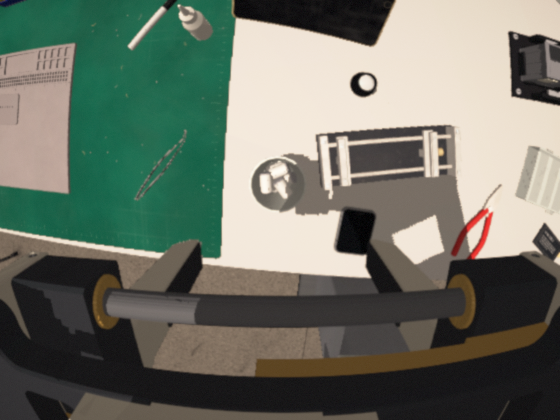

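```bash
python3 - <<'E'
from h import *
s=dict(np.load('pics/e.png.npz'))
g=cv2.cvtColor(s['pixels'],cv2.COLOR_RGB2GRAY)
for l,r,t,b in ((250.5,303.5,158,211),):
    for p in ((l,185),(r,185),(277,t),(277,b)): print(fcast(s,*p,64).round(1))
print(fcast(s,277,185,64))
for p in ((318,135),(330,195),(328,186),(338,210),(372,212)): print(p,fcast(s,*p,40).round(1),fcast(s,*p,5).round(1))
c=cv2.HoughCircles(cv2.medianBlur(g,3)[140:230,230:325],cv2.HOUGH_GRADIENT,1,50,param1=100,param2=12,minRadius=20,maxRadius=34); print(c)
E
```

```text
[452.4 319.7  64. ]
[457.7 261.7  64. ]
[484.7 293.3  64. ]
[425.6 288.1  64. ]
[455.02060642 290.68431921  64.        ]
(318, 135) [513.2 249.2  40. ] [512.3 245.4   5. ]
(330, 195) [444.3 227.1  40. ] [437.  221.2   5. ]
(328, 186) [454.9 230.8  40. ] [448.5 225.3   5. ]
(338, 210) [426.9 215.   40. ] [417.9 208.    5. ]
(372, 212) [428.2 172.1  40. ] [419.4 161.1   5. ]
[[[47.5 42.5 27.3]]]
```

Emit:
{"op": "move_arm", "data": {"plan": [[-0.6,0.006,0.012,-0.05,-0.11],[-0.6,0.006,0.012,-0.12,-0.22],[-0.6,0.006,0.012,-0.2,-0.22],[-0.6,0.006,0.012,-0.22,-0.22],[-0.6,0.006,0.012,-0.22,-0.22]], "grip_force": 10}}

```text
time_s: 2.75
ee_pos: [456.5, 289.5, 96.5]
ee_rot: [0.0, 0.992, -0.125, -0.0]
ft_force: [-0.8, 0.8, 1.0]
grip_width: 0.802
gripper_force: 0.0
```

```bash
python3 - <<'E'
from h import *
s=shot('wrist','f.png'); cv2.imwrite('pics/f2.png',s['pixels'][60:360,120:440,::-1])
b=shot('side','g.png')
m=np.hstack([cv2.resize(s['pixels'][100:320,140:420],(420,330)),cv2.resize(b['pixels'][200:320,230:360],(358,330),interpolation=2)])
cv2.imwrite('pics/fg.png',m[:,:,::-1])
E
```

```text
(no output)
```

View pics/fg.png

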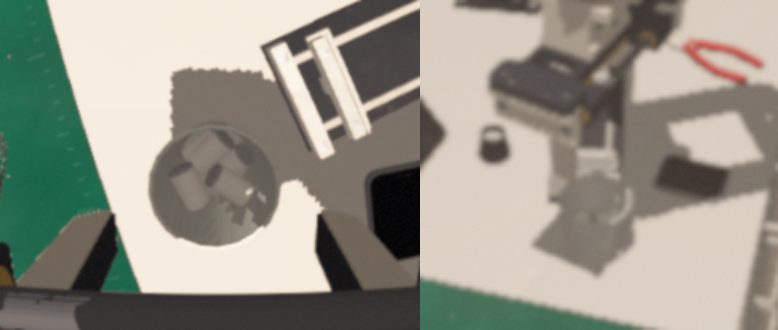

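```bash
python3 - <<'E'
from h import *
s=dict(np.load('pics/f.png.npz'))
for p in ((282.7,223.3),(240,223),(325.5,223),(283,182),(283,264)): print(fcast(s,*p,64).round(1))
print(env.state()['ee_pos'])
# finger tip positions in image
for p in ((215,240),(354,240)): print(fcast(s,*p,97).round(1))
E
```

```text
[458.  289.7  64. ]
[465.7 319.   64. ]
[450.6 260.2  64. ]
[486.6 282.1  64. ]
[427.4 297.3  64. ]
[457.32683241 289.76095393  98.00074228]
[467.9 330.4  97. ]
[446.5 246.9  97. ]
```

Emit:
{"op": "move_arm", "data": {"plan": [[-0.6,0,0,-0.07,0],[-0.6,0,0,-0.132,0],[-0.6,0,0,-0.132,0],[-0.6,0,0,-0.132,0],[0.5,0,0,-0.132,0]], "grip_force": 12}}

```text
time_s: 3.48
ee_pos: [457.6, 289.8, 18.9]
ee_rot: [-0.001, 0.992, -0.125, 0.001]
ft_force: [-0.9, -0.2, 0.8]
grip_width: 0.737
gripper_force: 0.0
```

Emit:
{"op": "move_arm", "data": {"plan": [[0.8,0,0,0,0],[0.8,0,0,0,0],[0.8,0,0,0,0],[0.8,0,0,0,0],[0.8,0,0,0,0]]}}

```text
time_s: 4.1
ee_pos: [457.4, 289.6, 18.1]
ee_rot: [-0.001, 0.992, -0.125, 0.001]
ft_force: [1.6, 0.2, 7.3]
grip_width: 0.665
gripper_force: 11.9
```

Emit:
{"op": "move_arm", "data": {"plan": [[-0.55,0,0,0,0],[-0.55,0,0,-0.01,0],[-0.55,0,0,-0.017,0],[0.8,0,0,-0.017,0],[0.8,0,0,-0.017,0]]}}

```text
time_s: 4.72
ee_pos: [456.5, 289.1, 6.3]
ee_rot: [0.0, 0.992, -0.125, -0.0]
ft_force: [-0.5, -0.4, -0.8]
grip_width: 0.667
gripper_force: 12.5
```

Emit:
{"op": "move_arm", "data": {"plan": [[0.8,0,0,0,0],[0.8,0,0,0,0],[0.8,0,0,0.04,0],[0.8,0,0,0.08,0],[0.8,0,0,0.12,0]]}}

```text
time_s: 5.35
ee_pos: [456.5, 289.2, 79.2]
ee_rot: [0.0, 0.992, -0.125, -0.0]
ft_force: [-0.2, -0.8, -2.0]
grip_width: 0.66
gripper_force: 12.5
```

Emit:
{"op": "move_arm", "data": {"plan": [[0.8,0,0,-0.06,0],[0.8,0,0,-0.11,0],[0.8,0,0,-0.122,0],[0.8,0,0,-0.122,0],[-0.55,0,0,-0.122,0]]}}

```text
time_s: 5.98
ee_pos: [457.0, 289.4, 6.2]
ee_rot: [-0.0, 0.992, -0.125, 0.0]
ft_force: [-0.3, 0.8, 0.2]
grip_width: 0.727
gripper_force: 0.0
```

Emit:
{"op": "move_arm", "data": {"plan": [[-0.55,0,0,0,0],[-0.55,0,0,0.01,0],[-0.55,0,0,0.067,0],[-0.55,0,0,0.067,0],[0.8,0,0,0.067,0]], "grip_force": 12}}

```text
time_s: 6.6
ee_pos: [456.6, 289.2, 45.4]
ee_rot: [-0.0, 0.992, -0.125, 0.0]
ft_force: [0.0, -0.4, 0.2]
grip_width: 0.713
gripper_force: 0.0
```

Emit:
{"op": "move_arm", "data": {"plan": [[0.8,0,0,0,0],[0.8,0,0,0,0],[0.8,0,0,0.04,0],[0.8,0,0,0.08,0],[0.8,0,0,0.1,0]]}}

```text
time_s: 7.22
ee_pos: [456.8, 289.3, 106.4]
ee_rot: [-0.0, 0.992, -0.125, 0.0]
ft_force: [-0.1, -0.5, -0.9]
grip_width: 0.179
gripper_force: 0.0
```

```bash
python3 - <<'E'
from h import *
s=shot('wrist','i.png')
b=shot('side','j.png'); u,v=proj(b,env.state()['ee_pos']).astype(int); print(u,v)
a=shot('scene','k.png'); u2,v2=proj(a,env.state()['ee_pos']).astype(int)
f=lambda im,u,v:cv2.resize(im[max(v-50,0):v+50,max(u-45,0):u+45],(270,300),interpolation=2)
m=np.hstack([cv2.resize(s['pixels'][140:300,170:400],(250,300)),f(b['pixels'],u,v),f(a['pixels'],u2,v2)])
cv2.imwrite('pics/ij.png',m[:,:,::-1]); print(m.shape)
E
```

```text
292 257
(300, 790, 3)
```

View pics/ij.png

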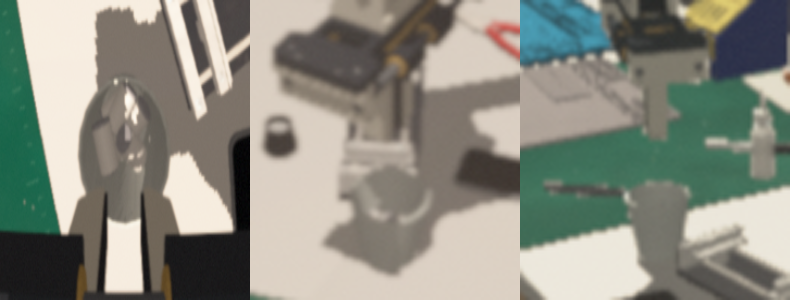

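```bash
python3 - <<'E'
from h import *
s=dict(np.load('pics/i.png.npz'))
for z in (40,64): print(fcast(s,282.2,219,z).round(1),fcast(s,243.6,219,z).round(1),fcast(s,321.8,219,z).round(1),fcast(s,282,180,z).round(1),fcast(s,282,258,z).round(1))
a=dict(np.load('pics/k.png.npz'));b=dict(np.load('pics/j.png.npz'))
# rim ellipse in scene crop (660,192) , foot (660,262)
e=env.state()['ee_pos']
u,v=proj(a,e).astype(int); 
for q in ((660,193),(660,262)): p=(u-45+(q[0]-520)/3,v-50+q[1]/3); print(p,[cast(a,*p,z).round(0) for z in (0,64)])
u,v=proj(b,e).astype(int)
for q in ((392,185),(392,255)): p=(u-45+(q[0]-250)/3,v-50+q[1]/3); print(p,[cast(b,*p,z).round(0) for z in (0,64)])
print(env.state()['grip_width'])
E
```

```text
[451.6 291.8  40. ] [459.4 322.3  40. ] [443.5 260.5  40. ] [482.7 283.9  40. ] [418.2 300.6  40. ]
[458.6 289.9  64. ] [465.7 317.5  64. ] [451.3 261.5  64. ] [486.8 282.7  64. ] [428.4 297.9  64. ]
(np.float64(225.66666666666666), np.float64(195.33333333333331)) [array([514., 413.,  -0.]), array([456., 284.,  64.])]
(np.float64(225.66666666666666), np.float64(218.33333333333331)) [array([444., 263.,   0.]), array([392., 149.,  64.])]
(np.float64(294.3333333333333), np.float64(268.6666666666667)) [array([472., 218.,   0.]), array([454., 282.,  64.])]
(np.float64(294.3333333333333), np.float64(292.0)) [array([450., 296.,  -0.]), array([435., 353.,  64.])]
0.10816528437532642
```

Emit:
{"op": "move_arm", "data": {"plan": [[-0.6,0.002,0,0,0],[-0.6,0.002,0,0,0],[-0.6,0.002,0,0,0],[-0.6,0.002,0,0,0],[-0.6,0.002,0,0,0]], "grip_force": 20}}

```text
time_s: 8.0
ee_pos: [457.8, 289.2, 105.4]
ee_rot: [-0.0, 0.992, -0.125, 0.0]
ft_force: [-0.6, -0.7, 0.7]
grip_width: 0.594
gripper_force: 0.0
```

Emit:
{"op": "move_arm", "data": {"plan": [[-0.6,0,0,-0.06,0],[-0.6,0,0,-0.12,0],[-0.6,0,0,-0.12,0],[-0.6,0,0,-0.12,0],[0.8,0,0,-0.12,0]]}}

```text
time_s: 8.62
ee_pos: [458.6, 289.6, 35.2]
ee_rot: [-0.001, 0.992, -0.125, 0.001]
ft_force: [-0.0, -0.9, -0.8]
grip_width: 0.733
gripper_force: 0.0
```

Emit:
{"op": "move_arm", "data": {"plan": [[0.8,0,0,0,0],[0.8,0,0,0,0],[0.8,0,0,0,0],[0.8,0,0,0,0],[0.8,0,0,0.01,0]]}}

```text
time_s: 9.25
ee_pos: [457.7, 289.1, 39.6]
ee_rot: [0.0, 0.992, -0.125, -0.0]
ft_force: [0.5, 0.2, -1.1]
grip_width: 0.659
gripper_force: 20.0
```

Emit:
{"op": "move_arm", "data": {"plan": [[0.8,0,0,0.05,0],[0.8,0,0,0.12,0],[0.8,0.01,-0.03,0.18,0.02],[0.8,0.03,-0.09,0.18,0.06],[0.8,0.05,-0.16,0.18,0.1]]}}

```text
time_s: 9.88
ee_pos: [488.0, 192.5, 148.2]
ee_rot: [-0.0, 0.999, -0.046, 0.0]
ft_force: [0.2, 0.5, -2.0]
grip_width: 0.66
gripper_force: 20.0
```

Emit:
{"op": "move_arm", "data": {"plan": [[0.8,0.025,-0.075,0,0.03],[0.8,0.05,-0.15,0,0.06],[0.8,0.075,-0.225,0,0.08],[0.8,0.1,-0.3,0,0.1],[0.8,0.12,-0.37,0,0.12]]}}

```text
time_s: 10.5
ee_pos: [560.0, -30.4, 147.8]
ee_rot: [0.0, 0.999, 0.047, 0.0]
ft_force: [0.7, 1.8, -1.2]
grip_width: 0.661
gripper_force: 20.0
```

Emit:
{"op": "move_arm", "data": {"plan": [[0.8,0.025,-0.07,0,0],[0.8,0.04,-0.12,0,0],[0.8,0.052,-0.142,0,0],[0.8,0.052,-0.142,0,0],[0.8,0.052,-0.142,0,0]]}}

```text
time_s: 11.12
ee_pos: [590.8, -113.0, 147.5]
ee_rot: [-0.0, 0.999, 0.047, -0.0]
ft_force: [0.3, -0.1, -0.7]
grip_width: 0.659
gripper_force: 20.0
```

```bash
python3 - <<'E'
from h import *
s=shot('wrist','l.png')
b=shot('side','m.png'); e=env.state()['ee_pos']; u,v=proj(b,e).astype(int); print(u,v,e)
a=shot('scene','n.png'); u2,v2=proj(a,e).astype(int); print(u2,v2)
f=lambda im,u,v:cv2.resize(im[max(v-50,0):v+50,max(u-45,0):u+45],(270,300),interpolation=2)
m=np.hstack([cv2.resize(s['pixels'][100:300,160:400],(250,300)),f(b['pixels'],u,v),f(a['pixels'],u2,v2)])
cv2.imwrite('pics/lm.png',m[:,:,::-1])
E
```

```text
286 154 [ 590.85761291 -113.0081869   147.61668558]
345 211
```

View pics/lm.png

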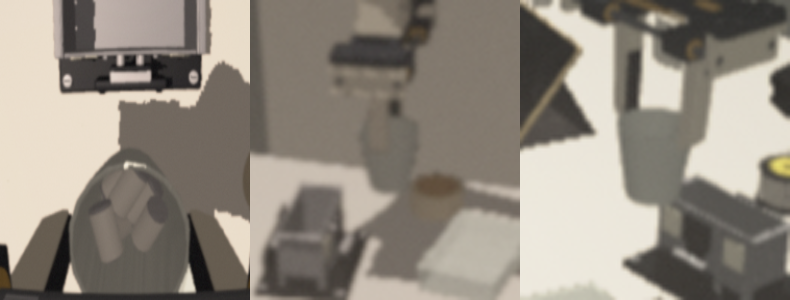

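```bash
python3 - <<'E'
from h import *
s=dict(np.load('pics/l.png.npz'))
for p,z in (((217.6,161.3),8),((352,159),8),((212,137),74),((361,134),74)): print(fcast(s,*p,z).round(1))
f=np.array([.9957,.0924]);u=np.array([-.0924,.9957]);C=np.array([675.5,-106])
print(C-52*f+70*u,C-52*f-70*u,C-25*f+59*u,C-25*f-59*u)
# cup lower-visible rim bottom: wrist profile for tilt sensing
E
```

```text
[617.6 -42.8   8. ]
[ 632.9 -179.     8. ]
[646.  -49.7  74. ]
[ 659.9 -169.2   74. ]
[617.2556 -41.1058] [ 630.1916 -180.5038] [645.1559 -49.5637] [ 656.0591 -167.0563]
```

Emit:
{"op": "move_arm", "data": {"plan": [[0.8,0.027,0,-0.039,0.008],[0.8,0.027,0,-0.081,0.008],[0.8,0.062,0.002,-0.082,0.008],[0.8,0.088,0.005,-0.078,0.008],[0.8,0.113,0.007,-0.074,0.008]]}}

```text
time_s: 11.9
ee_pos: [659.7, -109.4, 103.7]
ee_rot: [0.0, 0.999, 0.054, 0.0]
ft_force: [-1.5, -0.5, -1.2]
grip_width: 0.658
gripper_force: 20.0
```

```bash
python3 - <<'E'
from h import *
w=shot('wrist','o.png'); b=shot('side','p.png'); st=env.state(); e=st['ee_pos']; print(e,st['ft_force'],st['grip_width'])
b0=np.load('pics/m.png.npz')
# colour of cup in earlier side view
u,v=proj(b0,[590,-113,130]).astype(int); print('cup col',b0['pixels'][v-1:v+2,u-1:u+2].reshape(-1,3).mean(0), u,v)
# gray dump around
g=cv2.cvtColor(b['pixels'],cv2.COLOR_RGB2GRAY); P=np.array([e[0],e[1],e[2]+30]); u,v=proj(b,P).astype(int); print('P px',u,v,'E px',proj(b,[652,-109,74]),'foot if upright',proj(b,P-[0,0,64]),'foot if 30deg',proj(b,P-[32,0,55]))
for r in range(v-16,v+30): print(r,' '.join('%3d'%x for x in g[r,u-24:u+34:2]))
E
```

```text
[ 660.15421308 -109.53565816  103.69560491] [-1.2465111  -0.66863977 -1.08766517] 0.6619945074579273
cup col [114.22222222 109.          99.44444444] 286 159
P px 265 156 E px [268.16479003 173.25708012] foot if upright [265.89799606 173.98651785] foot if 30deg [275.16279863 172.90430863]
140  91  94 117 122 115 123 125 116 125 122 115 115 120 111 101  70 108 124 124 124 124 124 124 124 125 125 125 125 124
141  91  92 110 115 111 122 126 120 125 127 124 121 130 120 103  79 115 124 123 125 124 124 124 124 125 124 125 125 124
142  91  93 100 100 106 117 119 117 121 122 122 119 122 116 101  89 120 125 125 124 124 124 125 125 124 124 125 124 125
143  91  93  96 101 106 115 117 116 118 117 117 117 107 103 100  99 122 125 123 125 125 126 124 124 124 124 125 125 124
144  90  92  94 112 114 117 116 117 116 116 116 116 100  97 102 110 123 126 124 125 125 125 125 124 123 124 126 125 125
145  90  91  95 117 122 119 117 122 118 116 117 116 102 104 106 112 124 125 125 124 125 125 124 124 125 124 125 125 125
146  92  92  97 116 129 124 117 127 120 118 121 122 112 114 110 113 124 125 125 125 125 12
[... 4009 characters left out ...]
 127  94  87  84  85 100 105  94  87  85  71  68  97  91  86 102 107 110 112 141 183 196 197 197 197
181 197 197 196 174 124 115 111 101 102 121 120 109  96  86  69  65  83  76  75  92 105 109 112 150 183 194 195 196 196
182 197 196 194 161 126 128 125 117 122 141 136 127 111  92  68  61  80  70  68  81  99 109 112 138 162 182 185 192 195
183 197 197 191 148 128 117 115 110 118 135 134 130 120  98  71  64  84  69  62  68  98 109 111 120 133 155 158 175 185
184 198 198 185 134 127  99  96  96 101 110 114 114 121 100  71  71  85  64  57  71 101 111 110 110 115 124 127 147 156
185 197 196 174 115 120  94  90  88  89  93  94  95 114  98  75  78  84  62  57  73 104 110 110 111 110 113 113 120 125
```

Emit:
{"op": "move_arm", "data": {"plan": [[0.8,0.022,0.002,-0.009,0],[0.8,0.04,0.004,-0.022,0],[0.8,0.046,0.005,-0.039,0],[0.8,0.047,0.005,-0.048,0],[0.8,0.047,0.005,-0.048,0]]}}

```text
time_s: 12.62
ee_pos: [686.7, -106.8, 73.7]
ee_rot: [-0.0, 0.999, 0.053, -0.0]
ft_force: [1.4, 0.0, 1.1]
grip_width: 0.658
gripper_force: 20.0
```

```bash
cat > dump.py <<'E'
from h import *
import sys
def dump(cam,P,x0,x1,y0,y1,st=2,f=None):
    b=shot(cam,f); g=cv2.cvtColor(b['pixels'],cv2.COLOR_RGB2GRAY)//10
    u,v=proj(b,P).astype(int); print('P',u,v)
    for r in range(v+y0,v+y1): print('%3d'%r,''.join('%2d '%x for x in g[r,u+x0:u+x1:st]))
    return b
E
python3 - <<'E'
from dump import *
st=env.state(); e=st['ee_pos']; print(e,st['ft_force'],st['grip_width'],st['time_s'])
P=e+[0,0,30]
b=dump('side',P,-24,44,-16,26,2,'q.png')
print('E',proj(b,[652,-109,74]))
for th in (60,75,85,95): t=np.radians(th); print(th,proj(b,P-64*np.array([np.sin(t),0,np.cos(t)])))
E
```

```text
[ 686.71722526 -106.82240408   73.66304535] [1.42447825 0.03155693 1.05828065] 0.6575162492318875 12.625
P 257 164
148  9  9 10 11 12 11 10 10 11 10  9  9  9 10  8  6 11 12 12 12 12 12 12 12 12 12 12 12 12 12 12 12 12 12 
149  9  9 11 11 12 12 11 12 12 11 11 12 11 12  9  7 11 12 12 12 12 12 12 12 12 12 12 12 12 12 12 12 12 12 
150  9  9 10 10 11 12 12 12 12 12 12 12 12 12  9  8 12 12 12 12 12 12 12 12 12 12 12 12 12 12 12 12 12 12 
151  9  9 10  9 10 11 11 12 12 12 12 12 11 11  9 10 12 12 12 12 12 12 12 12 12 12 12 12 12 12 12 12 12 12 
152  9  9  9 10 10 11 11 11 11 11 11 11 10 10  9 11 12 12 12 12 12 12 12 12 12 12 12 12 12 12 12 12 12 12 
153 12 10 10 11 11 11 12 11 11 11 11 11  9 10 10 11 12 12 12 12 12 12 12 12 12 12 12 12 12 12 12 12 12 12 
154 15 14 13 14 13 12 12 12 12 12 12 11 10 10 10 11 12 12 12 12 12 12 12 12 12 12 12 12 12 12 12 12 12 12 
155 18 17 17 16 15 14 15 14 13 13 12 12 12 12 10 11 12 12 12 12 12 12 12 12 12 12 12 12 12 12 12 12 12 12 
156 19 19 18 18 18 17 17 16 15 14 13 12 12 12 11 11 11 12 12 12 12 12 12 12 12 12 12 12 12 12 12 12 12 12 
157 19 19 19 19 19 18 
[... 2962 characters left out ...]
9 18 12 11 
185 19 19 19 19 19 19 17 11 11  9  9  9  9  9  9  9 10  9  7 11 12  7  6  7 10 11 11 12 13 15 17 16 12 11 
186 19 19 19 19 19 19 15  9  9  9  9  9  9  8  8  9 10  9  7 13 12  6  5  7 10 10 11 11 11 12 14 13 11 11 
187 19 19 19 19 19 19 14  7  8  9 10  9  9  9  9  9 10 10  8 11 11  6  6  8 10 11 11 11 11 11 12 11 11 12 
188 19 19 19 19 19 19 13  6  7 10 10 10 10 10 10 10 10  9  7  9  8  6  6  9 11 11 11 11 11 11 11 11 11 14 
189 19 19 19 19 19 18 12  6  7 10 10 10 10 10 10 10 10  8  7  7  7  6  6 10 11 11 11 11 11 11 11 11 11 15 
E [268.16479003 173.25708012]
60 [274.04026114 175.07065908]
75 [275.7990412  171.17921391]
85 [276.28813745 168.26250896]
95 [276.19974146 165.18836555]
```

Emit:
{"op": "move_arm", "data": {"plan": [[0.8,0.001,0.002,-0.007,0],[0.8,0.002,0.002,-0.014,0],[0.8,0.002,0.002,-0.018,0],[0.8,0.002,0.002,-0.023,0],[0.8,0.002,0.002,-0.023,0]]}}

```text
time_s: 13.3
ee_pos: [688.2, -105.6, 60.5]
ee_rot: [0.0, 0.999, 0.053, 0.0]
ft_force: [1.0, -0.2, 3.0]
grip_width: 0.657
gripper_force: 20.0
```

```bash
python3 - <<'E'
from dump import *
st=env.state(); e=st['ee_pos']; print(e,st['ft_force'],st['grip_width'],st['time_s'])
P=e+[0,0,30]
b=dump('side',P,0,40,-18,22,2,'r.png')
for th in (90,100,110,120): t=np.radians(th); F=P-64*np.array([np.sin(t),0,np.cos(t)]); k=22*np.array([np.cos(t),0,-np.sin(t)]); print(th,proj(b,F).round(1),proj(b,F+k).round(1),proj(b,F-k).round(1))
E
```

```text
[ 688.18369408 -105.58495845   60.46802606] [ 1.02518808 -0.21987018  3.04959815] 0.6573533752349145 13.3
P 257 167
149  7  6  6  6 10 12 12 12 12 12 12 12 12 12 12 12 12 12 12 12 
150  6  6  6  5 10 12 12 12 12 12 12 12 12 12 12 12 12 12 12 12 
151  6  7  7  6 11 12 12 12 12 12 12 12 12 12 12 12 12 12 12 12 
152  8  9  8  7 11 12 12 12 12 12 12 12 12 12 12 12 12 12 12 12 
153 11 11  9  8 12 12 12 12 12 12 12 12 12 12 12 12 12 12 12 12 
154 12 12  9 10 12 12 12 12 12 12 12 12 12 12 12 12 12 12 12 12 
155 12 12  9 10 12 12 12 12 12 12 12 12 12 12 12 12 12 12 12 12 
156 10 11  9 11 12 12 12 12 12 12 12 12 12 12 12 12 12 12 12 12 
157  9 10 10 11 12 12 12 12 12 12 12 12 12 12 12 12 12 12 12 12 
158 10 10 10 11 11 11 11 11 11 11 12 12 12 12 12 12 12 12 12 12 
159 11 11 11 11 11 11 11 11 11 11 13 13 13 13 13 12 12 12 12 12 
160 12 12 11 11 11 11 11 11 11 11 15 16 15 15 14 13 13 13 12 12 
161 12 12 11 11 11 11 11 11 11 11 16 18 18 17 17 16 15 15 14 13 
162 11 12 11 11 11 12 11 11 11 11 16 19 19 19 19 18 17 17 17 15 
163 11 12 11 11 12 13 13 12 12 11 15 19 19 19 19 19 19 19 19 15 
164 11 12
[... 1098 characters left out ...]
1  9  8  8  8  8  8  7  6  8  7  7 12 18 19 19 19 19 19 19 19 
182  9  9 10 10  9  9  7  6  8  7  6 10 17 19 19 19 19 19 19 19 
183 10 10 11 12 10  9  7  7 10  7  6  8 14 18 18 19 19 19 19 18 
184  9 10 11 11 10  9  7 10 13  8  6  7 12 15 16 18 18 19 19 16 
185  8  9  9  9 10  9  7 12 14  8  5  7 11 12 13 15 15 17 18 14 
186  9  9  8  9 10  9  8 13 13  7  6  8 10 11 11 12 12 14 15 12 
187  9  9  9  9 10  9  8 12 11  6  6  8 11 11 11 11 11 12 12 11 
188 10 10 10  9 10  9  7  9  8  6  6  9 11 11 11 11 11 11 11 11 
90 [275.9 170.5] [276.  176.4] [275.7 164.4]
100 [275.5 167.4] [276.8 173.5] [274.2 161.2]
110 [274.5 164.3] [276.9 170.3] [272.1 158.2]
120 [273.  161.3] [276.5 167. ] [269.5 155.5]
```

Emit:
{"op": "move_arm", "data": {"plan": [[0.8,0,0,-0.005,0],[0.8,0,0,-0.01,0],[0.8,0,0,-0.01,0],[0.8,0,0,-0.01,0],[0.8,0,0,-0.01,0]]}}

```text
time_s: 13.98
ee_pos: [688.6, -105.6, 54.6]
ee_rot: [0.0, 0.999, 0.053, 0.0]
ft_force: [5.1, -0.0, 4.3]
grip_width: 0.649
gripper_force: 20.1
```

```bash
python3 - <<'E'
from dump import *
st=env.state(); e=st['ee_pos']; print(e,st['ft_force'],st['grip_width'],st['time_s'])
P=e+[0,0,30]
b=dump('side',P,4,24,-18,10,2,'s.png')
for th in (100,110,120): t=np.radians(th); F=P-64*np.array([np.sin(t),0,np.cos(t)]); k=22*np.array([np.cos(t),0,-np.sin(t)]); print(th,proj(b,F).round(1),proj(b,F+k).round(1),proj(b,F-k).round(1))
w=shot('wrist','t.png'); g=cv2.cvtColor(w['pixels'],cv2.COLOR_RGB2GRAY)//10
for r in range(120,290,4): print('%3d'%r,''.join('%2d '%x for x in g[r,200:370:4]))
E
```

```text
[ 688.58462943 -105.58737201   54.64531824] [ 5.13299879 -0.04662736  4.30894631] 0.6489425682528992 13.975
P 257 169
151  6  5 10 12 12 12 12 12 12 12 
152  6  5 10 12 12 12 12 12 12 12 
153  8  6 11 12 12 12 12 12 12 12 
154  9  7 11 12 12 12 12 12 12 12 
155  9  8 12 12 12 12 12 12 12 12 
156  9 10 12 12 12 12 12 12 12 12 
157  9 10 12 11 11 11 11 11 12 12 
158 10 10 11 10 10 11 10 11 12 12 
159 10 11 11 11 11 11 10 12 14 14 
160 11 11 11 11 11 11 11 12 16 16 
161 11 11 11 11 11 11 11 12 18 18 
162 12 11 11 11 11 11 11 12 18 19 
163 12 11 11 12 12 12 11 11 17 19 
164 12 12 12 13 14 12 12 11 16 18 
165 12 12 12 15 16 13 12 11 13 15 
166 12 12 12 16 17 14 12 11 11 12 
167 12 12 12 15 16 14 11 11 10 11 
168 12 12 12 14 15 14 11 11 10 10 
169 12 11 11 13 14 13 11 10 10 11 
170 11 11 11 12 12 11 11 10 10 11 
171 11 11 11 11 11 11 10 10 10 10 
172 11 11 11 11 10 10 10 11 11 11 
173 11 11 11 10 10  9 10 11 10 11 
174 11 11 10  9  8  8 10 11 11 11 
175 11 10  9  8  7  7 10 11 11 10 
176 10  9  9  8  7  7 10 11 11 11 
177  9  9  8  8  7  6 10 11 11 10 
178  9  8  8  8  7  7 10 10 10 11 
10
[... 5196 characters left out ...]
  9  9  9  8  1  2  9  9  9  9 
272  9  9  9  6  1  1  2  4  8  9  9  9 10 10 10 10 10 10 11 12 12 12 11 10 10  9 10 10 10 10 10 10 10 10  9  9  8  2  1  7  9  9  9 
276  9  9  9  2  2  2  6  8  9  9  9  9  9 10 10 10 10 10 10 10 10 10 10 11 10 10 10 10 10 10 10 10 10 10  9  9  8  1  1  3  9  9  9 
280  9  9  6  1  1  1  9  9  9  9  9  9  9 10 10 10 10 10 10 10 10 11 10 11 10 10 10 10 10 10 10 10 10 10  9  9  8  1  1  2  8  9  9 
284  9  9  2  1  1  1  8  9  9 10 10  9 10 10 10 10 10 10 10 11 10 10 11 10 10 10 11 10 10 10 10 10  9 10  9  9  8  1  1  1  3  9  9 
288  9  7  1  1  1  1  6  9 10  9 10 10 10 10 10 10 10 10 10 10 10 10 11 10 11 10 10 10 10 10 10 10 10 10  9  9  8  1  1  1  1  8  9
```

Emit:
{"op": "move_arm", "data": {"plan": [[0.8,-0.008,0,0.006,0],[0.8,0.002,0,0,0],[0.8,-0.008,0,0.006,0],[0.8,0.002,0,0,0],[0.8,0,0,0,0]]}}

```text
time_s: 14.7
ee_pos: [688.6, -105.6, 54.1]
ee_rot: [-0.0, 0.999, 0.053, 0.0]
ft_force: [5.4, 1.1, 3.0]
grip_width: 0.654
gripper_force: 20.0
```

```bash
python3 - <<'E'
from dump import *
st=env.state(); e=st['ee_pos']; print(e,st['ft_force'],st['grip_width'],st['time_s'])
P=e+[0,0,30]
b=dump('side',P,4,24,-18,6,2,'u.png')
w=shot('wrist','v.png'); g=cv2.cvtColor(w['pixels'],cv2.COLOR_RGB2GRAY)//10
for r in range(224,300,3): print('%3d'%r,''.join('%2d '%x for x in g[r,216:356:3]))
E
```

```text
[ 688.63813179 -105.58725686   54.07049455] [5.35312738 1.06510191 3.04975052] 0.6536037732040221 14.7
P 257 169
151  6  6 10 12 12 12 12 12 12 12 
152  6  6 10 12 12 12 12 12 12 12 
153  7  6 11 12 12 12 12 12 12 12 
154  8  7 11 12 12 12 12 12 12 12 
155  9  8 12 12 12 12 12 12 12 12 
156  9  9 12 12 12 11 11 12 12 12 
157  9 10 11 11 11 11 10 12 12 12 
158 10 10 11 10 11 11 10 12 13 12 
159 11 11 11 11 11 11 10 12 14 14 
160 11 11 11 11 11 11 10 12 16 16 
161 11 11 11 11 11 11 11 12 17 18 
162 11 11 11 11 11 11 11 12 18 19 
163 11 11 11 12 12 12 11 11 17 19 
164 12 12 12 13 14 12 12 11 16 18 
165 12 12 12 15 16 13 11 11 14 15 
166 12 12 12 16 16 13 11 11 11 12 
167 12 12 12 15 16 13 11 11 10 11 
168 12 12 12 14 15 13 11 11 10 10 
169 12 11 11 13 14 12 11 10 10 10 
170 11 11 11 12 12 11 11 10 10 11 
171 11 11 11 11 11 11 10 10 10 10 
172 11 11 11 11 10 10 10 11 11 11 
173 11 11 10 10 10  9 10 11 11 10 
174 11 11 10  9  8  8 10 11 10 11 
224 10 10 10 10 10 10 10  7  5  5  5  5  5  5  5  5  8  8  7  5  5  5  5  5  5  8  8  8  6  5  5  5  5  5  5  5  6 10 10 10 10 10 10 10 10 10 10 
2
[... 2947 characters left out ...]
10 10 10 10 10 10 10 10 10 10 10 10 11 11 11 11 11 11 11 10 10 10 10 10 10 10 10 10 10 10  9 10  9  9  9  6  1  1  2 
290  1  1  4  7  9  9  9 10  9 10 10 10 10 10 10 10 10 10 10 10 11 11 11 11 11 11 10 11 10 10 10 10 10 10 10 10 10  9  9  9  9  9  9  6  1  2  1 
293  2  2  5  5  9  9  9  9  9 10 10 10 10 10 10 10 10 10 10 10 10 11 11 10 11 11 10 11 10 10 10 10 10 10 10 10 10 10  9  9  9  9  9  7  2  2  2 
296  4  4  4  4  4  4  4  4  4  4  4  4  4  5  5  5  5  5  5  5  6  6  5  5  6  5  5  5  5  5  5  5  5  5  4  4  4  4  4  4  4  4  4  4  4  4  4 
299  4  4  4  4  4  4  4  4  4  4  4  4  4  4  4  4  4  4  4  4  4  4  4  4  4  4  4  4  4  4  4  4  4  4  4  4  4  4  4  4  4  4  4  4  4  4  4
```

Emit:
{"op": "move_arm", "data": {"plan": [[0.8,-0.005,0,0.015,0],[0.8,-0.018,0,0.015,0],[0.8,0,0,0.015,0],[0.8,-0.018,0,0.02,0],[0.8,-0.004,0,0.015,0]]}}

```text
time_s: 15.42
ee_pos: [685.6, -105.7, 63.9]
ee_rot: [0.0, 0.999, 0.053, 0.0]
ft_force: [0.4, -0.5, -0.7]
grip_width: 0.652
gripper_force: 20.0
```

Emit:
{"op": "move_arm", "data": {"plan": [[0.8,-0.015,0,0.005,0],[0.8,0,0,-0.002,0],[0.8,-0.015,0,0.005,0],[0.8,0,0,0.005,0],[0.8,0,0,0.005,0]]}}

```text
time_s: 16.05
ee_pos: [686.3, -105.6, 66.6]
ee_rot: [0.0, 0.999, 0.053, 0.0]
ft_force: [-0.2, 0.7, -0.7]
grip_width: 0.65
gripper_force: 20.0
```

```bash
python3 - <<'E'
from dump import *
st=env.state(); e=st['ee_pos']; print(e,st['ft_force'],st['grip_width'],st['time_s'])
P=e+[0,0,30]
b=dump('side',P,4,24,-18,6,2,'u2.png')
w=shot('wrist','v2.png'); g=cv2.cvtColor(w['pixels'],cv2.COLOR_RGB2GRAY)//10
for r in range(221,300,3): print('%3d'%r,''.join('%2d '%x for x in g[r,216:356:3]))
E
```

```text
[ 686.34480313 -105.62014448   66.56224384] [-0.18381277  0.70285708 -0.66113547] 0.6502985792885823 16.05
P 257 166
148  6  6 10 12 12 12 12 12 12 12 
149  7  6 10 12 12 12 12 12 12 12 
150  8  6 10 12 12 12 12 12 12 12 
151  9  7 11 12 12 12 12 12 12 12 
152 10  8 11 12 12 12 11 12 12 12 
153 10  8 11 12 12 11 11 11 12 12 
154 10  9 10 11 11 10 10 11 12 12 
155 10 10 10 11 11 11 10 10 12 12 
156 11 11 11 11 11 11 11 10 12 12 
157 11 11 11 11 11 11 11 10 11 12 
158 11 11 11 11 11 11 11 10 11 12 
159 11 11 11 11 12 11 11 10 12 13 
160 11 11 11 12 13 12 12 11 13 16 
161 12 12 12 13 15 12 12 11 14 17 
162 12 12 12 14 16 13 12 11 13 18 
163 12 12 12 13 16 14 12 11 12 17 
164 12 12 12 13 15 14 12 11 11 15 
165 12 12 11 12 14 13 12 11 10 12 
166 12 11 11 12 13 12 11 10 10 11 
167 11 11 11 11 12 11 11 10 10 10 
168 11 11 11 11 11 11 10 10 10 11 
169 11 11 11 11 10 10 10 10 10 11 
170 11 11 11 10 10 10 10 11 10 10 
171 11 11 10  9  9 10 11 11 10 10 
221  6  6  6  6  6  6  6  6  6  6  6  6  6  6  6  6  6  6  6  6  6  6  6  6  6  6  7  6  6  6  6  6  6  6  6  6  6  6  6  6  6  7  6  6  6  6  
[... 3097 characters left out ...]
 9 10 10 10 10 10 10 10 10 10 10 10 10 11 10 10 11 10 10 10 10 10 10 10 10 10 10 10 10 10  9 10  9  9  9  5  2  1  2 
290  1  2  4  7  9  9  9  9  9 10 10 10 10 10 10 10 10 10 10 10 10 10 11 11 11 10 10 10 10 10 10 10 10 10 10 10 10 10  9  9  9  9  9  6  1  1  1 
293  1  2  6  6  9  9 10  9  9 10 10 10 10 10 10 10 10 10 10 10 10 10 10 10 11 11 10 11 10 10 10 10 10 10 10 10 10 10  9  9  9  9  9  7  2  2  2 
296  4  3  4  4  4  4  4  4  4  4  4  4  5  5  5  5  5  5  5  5  6  5  5  5  6  6  5  5  5  5  5  5  5  5  4  4  4  4  4  4  4  4  4  4  4  4  4 
299  4  4  4  4  4  4  4  4  4  4  4  4  4  4  4  4  4  4  4  4  4  4  4  4  4  4  4  4  4  4  4  4  4  4  4  4  4  4  4  4  4  4  4  4  4  4  4
```

Emit:
{"op": "move_arm", "data": {"plan": [[0.8,-0.01,0,0.03,0],[0.8,0,0,0.05,0],[0.8,-0.01,0,0.1,0],[0.8,-0.01,0,0.16,0],[0.8,-0.01,0,0.16,0]]}}

```text
time_s: 16.77
ee_pos: [681.3, -105.9, 167.1]
ee_rot: [0.001, 0.999, 0.053, 0.003]
ft_force: [0.7, 0.1, -0.9]
grip_width: 0.651
gripper_force: 20.0
```

Emit:
{"op": "move_arm", "data": {"plan": [[0.8,-0.03,0,0.02,0],[0.8,-0.09,0,0.04,0],[0.8,-0.15,0,0.05,0],[0.8,-0.15,0,0.05,0],[0.8,-0.15,0,0.05,0]]}}

```text
time_s: 17.4
ee_pos: [590.2, -105.6, 192.3]
ee_rot: [-0.0, 0.999, 0.053, 0.0]
ft_force: [0.2, -0.3, -0.5]
grip_width: 0.649
gripper_force: 20.0
```

```bash
python3 - <<'E'
from h import *
st=env.state(); e=st['ee_pos']; print(e,st['ft_force'],st['grip_width'],st['time_s'])
w=shot('wrist','x.png'); g=cv2.cvtColor(w['pixels'],cv2.COLOR_RGB2GRAY)//10
def fproj(s,X):
    p=np.array(s['R'])@np.array(X,float)+np.array(s['t']); th=np.arctan2(np.hypot(*p[:2]),p[2]); d=p[:2]/np.hypot(*p[:2]); K=np.array(s['intrinsics']); return d*th*K[0,0]+K[:2,2]
C=np.array([675.5,-106.]);f=np.array([.995,.1]);u=np.array([-.1,.995])
q=np.array([fproj(w,[*(C+a*f+b*u),74]) for a in(-25,25) for b in (-54,54)]); print(q)
x0,x1=int(q[:,0].min())-6,int(q[:,0].max())+6; y0,y1=int(q[:,1].min())-6,int(q[:,1].max())+6
for r in range(y0,y1,2): print('%3d'%r,''.join('%2d '%x for x in g[r,x0:x1:3]))
E
```

```text
[ 590.16854408 -105.61024668  192.32171567] [ 0.20237609 -0.26434085 -0.52983641] 0.6491914077121077 17.4
[[350.66366894 136.46643914]
 [235.87340396 135.30375264]
 [351.60625413  84.12390358]
 [235.73546603  82.56521494]]
 76 19  7 20 19  6  6  6  6  6  6  6  6  5  5  5  8  5  2  8  6  1  1  1  8 10  2  1  2  1  2  4  2  2  4  4  4  4  4 18 17  8 11 21 
 78 19  6 12 12  5  6  6  6  6  6  6  6  5  5  6  6  4  5 17 13  1  1  1 12 18  6  1  2  7  5  4  4  4  4  4  4  4  4  8  9  4 12 21 
 80 18  6  6  6  7  6  6  6  6  6  6  6  6  6 13  8  7  8 17 12  5  5  5 12 17  7  5  5 14  7  6  6  5  5  6  5  5  4  4  4  4 14 21 
 82 18 11 10 10 13 13 13 11 11 11 12 11 12 12 12 12 12 12 12 12 11 11 12 12 13 12 11 12 12 12 12 12 12 11 13 13 13 13 11 11 11 13 19 
 84 19 17 14 10 11  9  9  9  8  8  7  7  7  6  6  6  6  6  6  6  6  6  6  6  6  6  6  6  6  6  6  6  7  7  7  8  8  8  9  9 15 14 15 
 86 19 17 15  6  5  4  4  4  4  4  4  5  4  4  5  5  5  5  5  5  7  7  8  8  8  9  6  5  5  5  4  5  5  4  4  5  4  5  5  6 15 15 15 
 88 19 17 15  7  4  4  4  4  4  4  5  5  5  4  5  5  6 10  7 11 18 19 19 
[... 2843 characters left out ...]
 10 10 10  9  7  7  7 15 15 12 
132 21 17 16  9 10 11 11 11 11 12 12 12 12 12 13 13 13 13 13 13 13 13 12 12 13 13 13 13 13 13 13 14 13 12 12 12 12 12 12 11 15 14 11 
134 21 14 12  8 10 11 13 16 16 16 11 10  9  7 13 11  7  6 11 14  7  6  5  7 13  9  6  7 10  7  7 12 10  9  9  9 13 13  7  6  7 10 10 
136 21  6  6  6  6  6  6  6  6  5  4  4  3  5  7  7  5  5 17 15  4  4  2  9 19  8  4  3  5  5  3  3  3  3  4  3  4  4  3  3  3 12 19 
138 21  7  6  6  6  6  6  5  5  5  5  5  5  5  5  5  5  4 16 14  3  2  1  9 19  8  2  2  2  4  4  4  4  4  4  3  4  3  3  3  3 15 21 
140 21  7  6  6  6  6  6  6  6  5  5  5  5  5  5  5  4  3  8  7  3  3  3  5  9  4  2  2  1  1  2  3  4  4  4  4  4  3  3  4  3 17 21
```

```bash
python3 - <<'E'
from h import *
g=cv2.cvtColor(np.load('pics/x.png.npz')['pixels'],cv2.COLOR_RGB2GRAY)//10
for r in range(85,130): print('%3d'%r,''.join('%2d '%x for x in g[r,258:338]))
E
```

```text
85  5  5  5  5  5  5  5  5  5  5  5  5  5  4  5  5  5  5  5  5  5  5  5  5  5  5  5  5  5  4  5  5  5  5  5  5  5  5  5  5  5  5  5  5  5  5  5  5  5  5  5  5  5  4  5  5  5  4  5  5  5  5  5  5  5  4  5  5  5  4  4  5  5  5  5  5  5  5  5  5 
 86  4  4  4  5  5  5  4  4  5  4  4  5  5  5  4  5  5  4  4  5  4  4  5  5  4  5  5  4  5  5  6  7  7  7  7  7  7  8  8  8  8  8  8  8  8  9  9  8  7  6  5  4  5  4  4  5  4  4  5  5  4  4  4  4  5  4  4  5  4  4  4  4  5  4  5  4  5  4  5  4 
 87  4  4  4  5  5  5  4  5  4  4  5  4  4  5  4  4  4  5  4  5  5  5  5  5  5  5  5  5  6  7  9 12 13 13 13 13 13 14 14 14 14 14 14 14 15 15 14 12  9  7  6  5  5  4  5  4  5  4  5  4  4  4  5  4  4  5  5  4  4  4  4  4  4  5  4  4  5  4  5  5 
 88  5  5  5  4  5  5  5  5  4  5  4  4  4  5  4  5  5  4  5  6  8 10 10  9  8  7  7  9 11 12 15 18 19 19 19 19 19 19 19 19 19 19 19 19 19 19 15 12  9  8  7  5  5  5  5  5  5  5  5  5  5  5  5  5  5  4  5  5  5  5  4  5  4  4  4  4  5  4  4  5 
 89  5  5  6  6  6  6  6  5  5  5  5  5  5  4  5  5  5  5  7 11 14 16 17 16 13 11 12 15 18 19 20 21 21 21 21 21 21 21 22 
[... 9222 characters left out ...]
 16 16 16 16 16 16 16 16 16 16 16 16 16 16 16 16 16 16 16 15 15 16 16 15 15 15 15 15 15 14 15 16 18 18 19 20 20 19 16 12  9 10 13 15 15 15 15 15 15 15 15 15 15 15 15 15 15 15 15 15 15 15 15 15 14 15 14 14 14 12 
128  6  6  6  8 12 15 16 16 16 16 16 16 16 16 16 16 16 16 16 16 16 16 16 16 16 16 16 16 16 16 16 15 16 15 15 15 15 15 14 13 14 15 15 15 15 17 17 16 13 10  9 11 14 15 15 15 15 15 14 14 14 14 14 14 14 15 14 14 14 14 14 14 14 14 14 14 14 14 14 12 
129  6  6  6  8 11 14 15 15 15 15 15 15 15 15 15 15 15 15 15 15 15 15 15 15 15 15 15 15 14 14 15 14 14 14 13 13 13 13 13 13 13 13 13 13 12 13 14 12 11 10 10 11 13 13 13 13 13 13 13 13 12 13 13 13 13 13 13 13 13 13 13 13 13 13 13 13 13 13 13 11
```

```bash
python3 - <<'E'
from h import *
F=[]
for i in range(30):
    s=snapshot('side'); F.append(env.state()['ft_force'])
F=np.array(F); print(F.mean(0),F.std(0),env.state()['time_s'])
E
```

```text
[ 0.08504788 -0.08667711 -0.67995288] [0.46188918 0.5336909  0.69607644] 18.95
```

Emit:
{"op": "move_arm", "data": {"plan": [[0.8,0.08,0,-0.02,0],[0.8,0.16,0,-0.05,0],[0.8,0.16,0,-0.13,0],[0.8,0.16,0,-0.2,0],[0.8,0.162,0,-0.225,0]]}}

```text
time_s: 19.58
ee_pos: [686.1, -105.4, 54.8]
ee_rot: [-0.0, 0.999, 0.053, -0.002]
ft_force: [6.4, 1.8, 7.7]
grip_width: 0.658
gripper_force: 20.0
```

Emit:
{"op": "move_arm", "data": {"plan": [[0.8,0,0,-0.008,0],[0.8,-0.002,0,-0.012,0],[0.8,-0.018,0,0.01,0],[0.8,0,0,0.01,0],[0.8,-0.018,0,0.012,0]]}}

```text
time_s: 20.2
ee_pos: [676.9, -105.7, 64.9]
ee_rot: [0.0, 0.999, 0.053, 0.0]
ft_force: [1.0, -0.3, -1.8]
grip_width: 0.653
gripper_force: 20.0
```

Emit:
{"op": "move_arm", "data": {"plan": [[0.8,0.018,0,0,0],[0.8,0,0,0.01,0],[0.8,0.018,0,0.01,0],[0.8,0,0,0.03,0],[0.8,0.005,0,0.06,0]]}}

```text
time_s: 20.82
ee_pos: [678.6, -105.6, 101.4]
ee_rot: [-0.0, 0.999, 0.053, -0.0]
ft_force: [-0.2, -1.1, 0.0]
grip_width: 0.656
gripper_force: 20.0
```

Emit:
{"op": "move_arm", "data": {"plan": [[0.8,0,0,0.05,0],[0.8,0,0,0.12,0],[0.8,-0.08,0,0.15,0],[0.8,-0.16,0,0.15,0],[0.8,-0.16,0,0.15,0]]}}

```text
time_s: 21.45
ee_pos: [581.6, -105.7, 193.1]
ee_rot: [0.0, 0.999, 0.053, 0.001]
ft_force: [-0.4, 0.5, -0.2]
grip_width: 0.657
gripper_force: 20.0
```

```bash
python3 - <<'E'
from h import *
st=env.state(); print(st['ee_pos'],st['grip_width'],st['time_s'])
w=shot('wrist','y.png'); g=cv2.cvtColor(w['pixels'],cv2.COLOR_RGB2GRAY)//10
for r in range(74,134): print('%3d'%r,''.join('%2d '%x for x in g[r,256:340:1]))
E
```

```text
[ 581.59421908 -105.66900939  193.10443135] 0.656975162620328 21.45
 74 12 12 12 12 12 12 12 12 12 12 12 12 12 12 12 12 12 12 12 12 11 11 11 11 11 11 11 11 11 11 11 11 11 11 11 11 11 11 11 11 11 11 11 11 11 12 11 11 11 11 11 11 11 11 11 11 11 11 11 11 11 11 11 11 11 11 11 11 11 11 11 11 11 11 12 12 13 13 13 13 13 13 13 12 
 75 10 10 10 10  9  9  9  9  9  9  9  9  9  8  8  8  8  8  8  8  8  8  8  8  8  8  8  7  7  7  7  8  7  7  7  7  7  7  7  7  7  7  7  7  7  7  7  7  7  7  7  7  7  7  7  7  7  7  7  7  7  7  8  8  8  8  8  8  9  9  9  9  9  9  9  9 10 10 10 10 10 10 10 10 
 76  6  6  6  6  6  5  6  6  6  5  5  5  5  5  5  5  5  5  5  5  5  5  5  5  5  5  5  5  5  5  5  5  5  5  5  5  5  5  5  4  4  5  5  4  5  5  5  5  5  4  5  5  4  4  5  5  5  5  4  5  5  5  5  5  5  5  5  5  5  6  6  6  6  6  6  6  6  6  6  6  6  6  6  6 
 77  4  4  5  4  5  4  4  5  4  5  4  4  4  4  4  4  5  4  4  4  4  4  4  4  4  5  4  4  5  4  4  4  4  4  4  4  4  4  4  4  4  4  4  4  4  4  5  5  5  5  4  4  4  4  4  4  4  4  4  4  4  4  4  4  4  4  5  4  5  4  5  5  4  5  4  4  5  4  4  4  5  4  4  5 
 78 
[... 13686 characters left out ...]
  4  4  3  4  5  8 10 11 10  8  6  4  2  3  3  3  3  2  2  2  4  7  9 11 11  9  7  4  3  3  3  2  2  2  1  1  2  3  4  4  4  4  4  4  4  4  4  4  4  4  4  4  4  4  4  4  3  3  4  4  4  4 
132  6  6  5  5  5  5  5  5  5  5  6  5  5  5  5  5  5  5  5  5  5  4  4  4  4  4  5  5  6  6  6  5  5  4  4  4  4  4  4  4  3  3  3  4  5  5  6  5  4  3  3  3  3  3  2  2  1  1  1  2  2  3  3  3  3  3  3  3  4  4  4  4  4  4  4  4  4  4  4  4  4  4  4  4 
133  6  5  5  6  6  5  5  5  5  5  5  5  5  5  5  5  5  5  5  5  5  4  4  4  4  4  4  4  4  4  4  4  4  3  4  3  3  3  3  3  3  3  3  3  3  3  3  3  3  3  3  3  3  3  2  2  1  1  1  2  1  2  2  2  2  2  2  3  3  4  4  4  4  4  4  4  4  3  4  4  3  4  4  3
```

Emit:
{"op": "move_arm", "data": {"plan": [[0.8,0.01,0.09,0,0],[0.8,0.03,0.18,0,0],[0.8,0.03,0.27,-0.06,0],[0.8,0.03,0.293,-0.15,0],[0.8,0.03,0.293,-0.24,0]]}}

```text
time_s: 22.12
ee_pos: [602.1, 72.0, 45.7]
ee_rot: [-0.0, 0.999, 0.054, 0.001]
ft_force: [-0.3, 0.3, -1.7]
grip_width: 0.654
gripper_force: 20.0
```

Emit:
{"op": "move_arm", "data": {"plan": [[0.8,0,0,-0.01,0],[0.8,0,0,-0.012,0],[0.8,0,0,-0.012,0],[0.8,0,0,-0.012,0],[0.8,0,0,-0.012,0]], "grip_force": 4}}

```text
time_s: 22.75
ee_pos: [601.6, 70.1, 40.4]
ee_rot: [-0.0, 0.999, 0.053, 0.001]
ft_force: [0.4, 0.8, -1.3]
grip_width: 0.662
gripper_force: 4.0
```

```bash
python3 - <<'E'
from dump import *
st=env.state(); e=st['ee_pos']; print(e,st['ft_force'],st['grip_width'],st['gripper_force'],st['time_s'])
P=e+[0,0,30]
b=dump('side',P,-26,44,-24,44,2,'z.png')
for th in (0,30,60,90,115): t=np.radians(th); F=P-64*np.array([np.sin(t),0,np.cos(t)]); k=22*np.array([np.cos(t),0,-np.sin(t)]); print(th,proj(b,F).round(1),proj(b,F+k).round(1),proj(b,F-k).round(1))
E
```

```text
[601.59199998  70.11241965  40.37257253] [ 0.40856603  0.77957128 -1.25122477] 0.6624492808028368 3.9996165732753752 22.75
P 264 207
183 20 20 20 19 17 11  8  7  6  6  6  6  6  7  7  7  9  7  6  6  9 14 19 20 20 20 20 20 20 20 20 20 20 19 18 
184 20 20 19 17 14  9  8  7  6  7  6  6  6  7  7  8  9  7  6  5  7 15 19 20 20 20 20 20 20 20 20 20 20 18 18 
185 20 20 19 15 10  8  8  7  7  7  7  7  7  7  7  7  9  7  6  5  7 16 19 20 20 20 20 20 20 20 20 20 19 18 18 
186 20 20 18 12  8  7  7  7  7  7  7  7  7  7  7  7  8  7  6  5  8 17 20 20 20 20 20 20 20 20 20 19 19 18 18 
187 20 20 17 10  8  8  7  7  7  7  7  7  7  7  7  7  7  7  6  5 10 18 20 20 20 20 20 20 20 20 20 19 18 17 18 
188 20 19 16  8  7  8  8  7  7  7  8  7  7  7  7  7  7  7  6  5 12 19 20 20 20 20 20 20 20 20 19 18 18 17 18 
189 20 19 15  8  7  8  7  7  7  7  7  8  7  8  8  7  7  6  5  6 13 19 20 20 20 20 20 20 20 20 19 18 18 18 18 
190 20 19 15  7  7  7  7  7  7  7  7  7  7  7  8  7  6  6  5  6 15 19 20 20 20 20 20 20 20 20 19 18 17 18 19 
191 20 19 15  7  7  7  7  7  7  7  7  7  7  7  7  7  7  6  5  7 16 19 20 20 20 20 20 20
[... 6037 characters left out ...]
5 10  8  8  8  8  9 15 12  9 17 20 
247 11 18 20 20 20 20 20 15 12 13 12 14 20 20 20 20 20 20 20 20 19 12 12 15  9  8  8  8  8  9 15 12  9 17 20 
248  9 18 20 20 20 20 19 15 15 16 15 14 19 20 20 20 20 20 20 20 19 11 12 14  9  8  8  9  8 10 15 11  9 18 20 
249 10 18 20 20 20 20 19 15 16 17 16 13 19 20 20 20 20 20 20 20 19 11 12 14  9  8  8  8  9 10 15 11  9 18 20 
250 12 19 20 20 20 20 19 14 14 15 14 11 18 20 20 20 20 20 20 20 19 11 13 14  9  8  9  9  9 10 15 11  9 18 20 
0 [265.7 224.8] [258.8 223.6] [272.8 226.1]
30 [275.9 224.3] [269.9 226.2] [282.1 222.4]
60 [283.5 219.3] [280.  223.9] [287.1 214.5]
90 [286.2 210.7] [286.3 217. ] [286.1 204.3]
115 [284.  202.5] [287.3 208.8] [280.7 196.1]
```

Emit:
{"op": "move_arm", "data": {"plan": [[0.8,0,0,0.09,0],[0.8,0,0,0.01,0],[0.8,0,0,0.09,0],[0.8,0,0,0.01,0],[0.8,0,0,0.05,0]], "grip_force": 3}}

```text
time_s: 23.42
ee_pos: [598.7, 70.0, 65.0]
ee_rot: [0.0, 0.999, 0.053, -0.004]
ft_force: [-0.5, -0.1, -1.4]
grip_width: 0.66
gripper_force: 3.0
```

```bash
python3 - <<'E'
from dump import *
st=env.state(); e=st['ee_pos']; print(e,st['ft_force'],st['grip_width'],st['gripper_force'],st['time_s'])
P=e+[0,0,30]
b=dump('side',P,-10,36,-12,30,2,'z1.png')
for th in (0,30,60,75,90,105): t=np.radians(th); F=P-64*np.array([np.sin(t),0,np.cos(t)]); k=22*np.array([np.cos(t),0,-np.sin(t)]); print(th,proj(b,F).round(1),proj(b,F+k).round(1),proj(b,F-k).round(1))
E
```

```text
[598.70292221  69.95229266  65.01670077] [-0.50737231 -0.06947239 -1.38190187] 0.6599475360591173 2.9999492991482057 23.425
P 265 200
188 13 13 12 13 13 12 13 12  8  6  5  7 16 19 20 20 20 20 20 20 20 20 19 
189 13 12 12 13 13 13 13 12  8  6  5  8 17 19 20 20 20 20 20 20 20 20 18 
190 12 12 12 12 12 12 12 12  9  6  5  9 17 19 19 20 20 20 20 20 20 19 18 
191 12 12 12 12 12 11 10 11 10  6  5 10 16 17 18 19 19 19 19 20 20 19 18 
192 12 12 12 12 12 11 10 11 10  7  5 10 14 14 15 16 16 18 18 19 19 19 17 
193 12 13 13 12 12 12 11 11 10  8  6  9 11 12 12 12 13 15 15 16 16 16 16 
194 12 13 14 13 12 13 12 12 11 10  8 10 11 11 11 11 11 12 12 12 13 14 14 
195 11 12 13 13 13 13 13 12 11 11 10 10 11 11 11 11 11 11 11 11 11 13 13 
196  8 10 12 12 12 12 12 12 11 11 11 11 11 11 11 11 11 11 11 11 11 13 14 
197  6  9 12 12 12 11 12 12 11 11 11 11 11 11 11 11 11 11 11 11 11 13 15 
198  6 10 12 12 12 11 11 11 11 11 11 11 11 11 11 11 11 11 11 11 11 13 15 
199  7 10 12 12 12 11 11 11 11 11 11 11 11 11 11 11 11 11 11 11 11 14 16 
200  7 10 12 12 12 11 11 11 11 11 11 12 11 11 11 11 11 11 11 11 11 14 16 
201 
[... 1711 characters left out ...]
11 11 11 11 11 11 11 11 11 11 12 15 15 16 15 15 15 15 15 15 
225 20 18 13 11 11 11 11 11 11 11 11 11 11 12 15 16 17 16 16 16 16 15 16 
226 20 17 12 11 11 11 11 11 11 11 11 11 11 14 17 17 18 17 17 17 17 17 17 
227 20 16 12 11 11 11 11 11 11 11 11 11 11 15 17 17 18 18 18 18 18 18 18 
228 20 16 11 11 11 11 11 11 11 11 11 11 12 16 16 16 17 17 17 17 17 17 17 
229 19 14 11 11 11 11 11 11 11 11 11 11 12 17 16 16 16 16 16 16 16 16 16 
0 [266.3 218.3] [259.3 217.1] [273.5 219.5]
30 [276.7 217.7] [270.6 219.7] [282.9 215.7]
60 [284.3 212.5] [280.8 217.2] [288.  207.6]
75 [286.4 208.4] [284.6 214.2] [288.3 202.5]
90 [287.1 203.7] [287.2 210.1] [287.  197.1]
105 [286.3 198.6] [288.3 205.2] [284.2 191.9]
```

```bash
python3 - <<'E'
from h import *
l=np.load('pics/l.png.npz')['pixels']; w=shot('wrist','w1.png')['pixels']
for im in (l,w):
    g=cv2.cvtColor(im,cv2.COLOR_RGB2GRAY)//10
    for r in range(190,300,4): print('%3d'%r,''.join('%2d '%x for x in g[r,210:360:4]))
    print()
E
```

```text
190 22 22 22 22 22 22 22 22 22 22 22 22 22 22 22 22 15 10 10 10 10 10 10 10 10 10 10 10 10 10 10 10 10 10 10 10 10 10 
194 22 22 22 22 22 22 22 22 22 22 22 22 22 22 22 22 11 10 10 10 10 10 10 10 10 10 10 10 10 10 10 10 10 10 10 10 10 10 
198 22 22 22 22 22 22 22 22 22 22 22 22 22 22 22 22 21 10  9  9 10 10 10 10 10 10 10 10 10 10 10 10 10 10 10 10 10 10 
202 22 22 22 22 22 22 22 22 22 22 22 22 22 22 22 16  8  8  8  8  8  8  9 10 10 10 10 10 10 10 10 10 10 10 10 10 10 10 
206 22 22 22 22 22 22 22 22 22 22 22 22 22 20  9  8  8  8  9  8  8  8  8  8  9 10 10 10 10 10 10 10 10 10 10 10 10 10 
210 22 22 22 22 22 22 22 22 22 22 22 22 16  9  9 10 11 14 22 14 20 18 16  9  8  9 10 10 10 10 10 10 10 10 10 10 10 10 
214 22 22 22 22 22 22 22 22 22 22 22 11 10 10 10 10 11 10 11 11  8  8  8 10 10 10  9 10 10 10 10 10 10 10 10 10 10 10 
218 22 22 22 22 22 22 22 22 22 21 11 11  9 10 11 11 11 11 11 12 12  9  7  7  7  9 10 10 10 10 10 10 10 10 10 10 10 10 
222 22 22 22 22 22 22 22 22 21 11 10  8 10 11 11 11 11 11 12 12 12 11 10  9  8  7  8 10 10 10 10 10 10 10 10 10 10 10 
226 22 22 22 22 22 22 22 22 1
[... 4863 characters left out ...]
  2  6 10  9  9  9  9  9  9  9  9  9  9  9  9  9  9  9  9  9  9  8  9  9  8  9  8  8  8  8 10  2  1  1  4 
282  1  1  2  2  5 11  9  9  9  9  9  9  9  9  9  9  9  9  9  9  9  9  9  9  9  9  9  9  9  8  8  8  8  9  1  2  2  2 
286  2  1  1  3  5  9 10  9  9  9  9  9  9  9  9  9  9  9  9  9  9  9  9  9  9  9  9  8  8  8  8  8  9 10  2  1  2  2 
290  1  2  1  9 11 11 11  9  9  9  9  9  9  9  9  9  9  9  9  9  9  9  9  9  9  9  9  9  8  8  8  8 10 10  7  1  2  1 
294  3  3  3 17 18 17  9  9  8  8  8  8  9  9  9  8  9  9  8  9  9  9  9  8  8  8  8  8  8  8  8  8  9  8  7  3  3  3 
298  4  4  4  4  4  4  4  4  4  4  4  4  4  4  4  4  4  4  4  4  4  4  4  4  4  4  4  4  4  4  4  4  4  4  4  4  4  4
```

Emit:
{"op": "move_arm", "data": {"plan": [[0.8,0,0,-0.02,0],[0.8,0,0,-0.04,0],[0.8,0,0,-0.05,0],[0.8,0,0,-0.055,0],[0.8,0,0,-0.055,0]]}}

```text
time_s: 24.15
ee_pos: [601.2, 70.2, 36.3]
ee_rot: [0.0, 0.999, 0.053, -0.0]
ft_force: [-0.2, -0.4, -0.6]
grip_width: 0.661
gripper_force: 3.0
```

```bash
python3 - <<'E'
from h import *
st=env.state(); print(st['ee_pos'],st['ft_force'],st['grip_width'],st['time_s'])
w=shot('wrist','w2.png')['pixels']
g=cv2.cvtColor(w,cv2.COLOR_RGB2GRAY)//10
for r in range(190,300,4): print('%3d'%r,''.join('%2d '%x for x in g[r,210:360:4]))
E
```

```text
[601.1724466   70.17895826  36.25425782] [-0.23809834 -0.37287712 -0.64811659] 0.6605641274407749 24.15
190 22 22 22 20 10 10 10 10 10 10 10 10 10 10 10 10 10 10 10 10 10 10 10 10 10 12 13 19 19 10 10 10 10 10 10 10 10 10 
194 22 22 22 21 10 10 10 10 10 10 10 10 10 10 10 10 10 10 10 10 10 10 10 10 10 10 10 10 10 10 10 10 10 10 10 10 10 10 
198 22 22 22 14 10 10 10 10 10 10 10 10 10 10 10 10 10 10 10 10 10 10 10 10 10 10 10 10 10 10 10 10 10 10 10 10 10 10 
202 22 22 22 21 10 10 10 10 10 10 10 10 10 10 10 10 10 10 10 10 10 10 10 10 10 10 10 10 10 10 10 10 10 10 10 10 10 10 
206 22 22 22 22 10 10 10 10 10 10 10 10 10 10 10 10 10 10 10  9  8  8  8  8  9 10 10 10 10 10 10 10 10 10 10 10 10 10 
210 22 22 22 22 10 10 10 10 10 10 10 10 10 10 10 10 10  9  8  8  8  8  8  8  8  8  9 10 10 10 10 10 10 10 10 10 10 10 
214 22 22 22 22 10 10 10 10 10 10 10 10 10 10 10  8  8  8  8  8  8  8  8  8  8  8  8  8 10 10 10 10 10 10 10 10 10 10 
218 22 22 22 22 10 10 10 10 10 10 10 10 10  9 10 10 10 10 10 10 10 10 10  9  8  8  8  8  9 10 10 10 10 10 10 10 10 10 
222 22 22 22 22 10 10 10 10 10 10 10 10 10  
[... 1634 characters left out ...]
  2 16 10  9  9  9  9  9  9  9  8  9  9  9  9  9  9  9  8  9  9  8  9  8  8  8  8  8  8  8  9  1  1  1  4 
282  2  1  1  1 22 11  9  9  9  9  9  9  9  9  9  9  9  9  9  8  9  9  9  9  9  9  8  8  8  8  8  8  8  9  1  1  1  1 
286  1  1  1  8 22 15  9  9  9  9  9  9  9  9  9  9  9  9  9  9  9  8  9  9  9  9  8  8  8  8  8  8  9 10  2  1  2  1 
290  1  1  1  8 11 11 10  9  9  9  9  9  9  8  9  9  9  9  9  9  9  9  9  8  9  9  8  8  8  8  8  8  9 10  6  1  1  1 
294  3  3  2  6  6  6  8  9  8  8  8  8  8  8  8  8  8  8  8  8  8  8  8  8  8  8  8  8  7  8  7  7  8  8  7  3  3  3 
298  4  4  4  4  4  4  4  3  4  4  4  4  4  4  4  3  4  4  4  4  4  4  4  4  4  4  4  4  4  4  4  4  4  4  4  4  4  4
```

Emit:
{"op": "move_arm", "data": {"plan": [[0.8,0,0,-0.005,0],[0.8,0,0,-0.01,0],[0.8,0,0,-0.013,0],[0.8,0,0,-0.013,0],[0.8,0,0,-0.013,0]]}}

```text
time_s: 24.82
ee_pos: [601.2, 70.2, 28.7]
ee_rot: [-0.0, 0.999, 0.053, 0.0]
ft_force: [1.1, -1.3, 1.4]
grip_width: 0.658
gripper_force: 3.0
```

```bash
python3 - <<'E'
from h import *
st=env.state(); print(st['ee_pos'],st['ft_force'],st['grip_width'],st['time_s'])
s=shot('wrist','w3.png')
def fproj(s,X):
    p=np.array(s['R'])@np.array(X,float)+np.array(s['t']); th=np.arctan2(np.hypot(*p[:2]),p[2]); d=p[:2]/np.hypot(*p[:2]); K=np.array(s['intrinsics']); return d*th*K[0,0]+K[:2,2]
e=st['ee_pos']
print('rim c',fproj(s,[e[0],e[1],64]),'foot inner c',fproj(s,[e[0],e[1],3]),fproj(s,[e[0]+19.5,e[1],3]),fproj(s,[e[0],e[1]+19.5,3]),fproj(s,[e[0],e[1]-19.5,3]))
g=cv2.cvtColor(s['pixels'],cv2.COLOR_RGB2GRAY)
g=cv2.medianBlur(g,3)
for r in range(200,296,4): print('%3d'%r,''.join('%3d '%x for x in g[r,230:346:4]))
E
```

```text
[601.2026804   70.18379643  28.67560351] [ 1.08067394 -1.29556153  1.3970289 ] 0.6580551241511174 24.825
rim c [283.80701943 265.93192717] foot inner c [283.71844749 228.16981312] [286.79283005 200.7564676 ] [255.51416771 225.27964591] [311.76551127 230.94337953]
200 103 103 103 103 103 103 103 103 103 103 103 103 103 103 103 103 103 103 103 103 103 102 103 103 103 103 103 103 102 
204 103 103 103 103 103 103 103 103 103 103 103 103 103 103 103 102 102 102 102 103 104 103 103 103 103 103 103 104 103 
208 103 103 103 103 103 103 103 103 103 103 103 104 103  99  84  82  82  83  83  85  97 102 103 103 103 103 103 103 103 
212 103 103 103 103 103 103 103 103 103 103 103  97  85  82  82  83  83  84  83  84  83  84 101 103 103 103 103 103 103 
216 103 103 103 103 103 103 103 103 103  95  85  85  85  87  85  84  84  84  86  85  83  84  85 101 103 103 102 104 103 
220 102 103 103 103 104 103 103  97  96 105 101 103 102 103 102 106 107 102  97  85  84  84  84  85 103 104 103 103 103 
224 103 103 103 103 103 101 102 101  95  86  89 104 100 100 101 102 101 101 104 106  97  86  84  84  94 102 10
[... 1366 characters left out ...]
 89  92  89  88  89  88  90  90  90  91  89  90  88  89  89  89  89  85  84  84  81  81  81 100 
276  90  89  91  91  89  90  92  89  88  90  89  91  90  90  90  90  89  88  89  88  89  88  84  86  83  81  81  81  97 
280  95  90  90  91  90  92  90  89  89  90  90  89  90  90  89  89  89  89  89  87  89  88  85  85  83  82  82  81  94 
284 100  92  92  90  90  92  89  88  91  88  90  90  89  90  88  89  88  90  89  87  89  86  86  86  82  84  82  81  95 
288 108  92  91  90  91  91  89  88  90  90  90  90  89  90  88  88  89  89  90  88  89  87  86  85  83  84  82  82 100 
292 197 102  89  90  92  89  89  90  89  90  90  89  90  90  89  89  88  89  88  89  88  86  86  84  84  84  82  87 100
```

Emit:
{"op": "move_arm", "data": {"plan": [[-0.35,0,0,-0.003,0],[-0.4,0,0,-0.003,0],[-0.45,0,0,-0.003,0],[-0.6,0,0,0,0],[-0.7,0,0,0,0]]}}

```text
time_s: 25.5
ee_pos: [601.3, 70.2, 28.9]
ee_rot: [0.0, 0.999, 0.053, 0.0]
ft_force: [0.3, 0.5, -1.0]
grip_width: 0.839
gripper_force: 0.1
```

```bash
python3 - <<'E'
from h import *
st=env.state(); print(st['ee_pos'],st['ft_force'],st['grip_width'],st['time_s'])
s=shot('wrist','w4.png')
g=cv2.cvtColor(s['pixels'],cv2.COLOR_RGB2GRAY)
g=cv2.medianBlur(g,3)
for r in range(180,296,4): print('%3d'%r,''.join('%3d '%x for x in g[r,230:346:4]))
E
```

```text
[601.31235542  70.19649562  28.88051335] [ 0.28804196  0.47861494 -0.95738222] 0.8389529158636775 25.5
180 216 216 216 216 216 216 217 216 216 217 217 217 217 217 216 217 216 216 216 215 215 216 216 216 215 143  99  99  99 
184 214 216 215 216 195 213 213 212 129 183 185 204 211 211 128 196 216 216 216 216 216 216 216 216 190  99 100  99  99 
188 100 101 105 131 101 101 100 101 100  99 100 101 100 100 100 103 213 216 216 215 215 216 216 215 133  99  99  99 100 
192  99  99 100 100 100 100 100 100 100  99  99 100 100 100 100 101 183 211 133 127 129 183 185 152 101  99  99  99 100 
196  99 100 100 100 100 100 100  99  99 100  99 100 100 100 100  99 100 100 100 100 100 100 100 100 100 100  99 100 100 
200  99 100 100 100 100  99 100  99 100  99 100 100 101 100 100 100 100 100 100 100  99 100 100  99 100 100  99  99 100 
204  99 100  99  99 100 100 100 100  99 100 100 100  99 100 100  98  95  93 127 143  99 100  99 100 100 100  99  99 100 
208 100 100  99  99 100 100 100 100 100 100 100  99 100  94  81  79  79  79  80  80  82  97 100 100 100 100  99  99  99 
212 100  99 100 100 100 100 1
[... 1810 characters left out ...]
 84  85  84  86  84  84  85  87  86  86  88  86  86  86  87  86  87  87  84  84  84  82  81  82 
276  99 100 100  93  83  85  85  85  87  83  84  84  86  86  86  87  86  86  86  87  85  88  87  85  84  85  81  82  82 
280 184 200 189  96  84  85  85  84  85  84  84  85  86  86  86  86  87  87  87  87  85  87  87  85  84  84  81  83  82 
284 215 216 214 103  85  85  85  86  85  85  85  85  86  86  86  86  86  87  86  87  85  87  87  84  85  85  81  83  82 
288 215 215 215 125  87  86  84  87  84  84  87  86  87  86  87  85  87  86  87  86  85  88  87  85  85  85  82  84  83 
292 214 214 214 183  98  86  85  87  84  84  86  85  87  86  87  86  87  86  88  87  85  87  87  85  85  85  81  83  82
```

Emit:
{"op": "move_arm", "data": {"plan": [[-1,0,-0.008,0,0],[-1,0,-0.008,0,0],[-1,0,-0.008,0.05,0],[-1,0,-0.008,0.14,0],[-1,0,-0.008,0.24,0]]}}

```text
time_s: 26.18
ee_pos: [600.7, 65.3, 173.7]
ee_rot: [-0.0, 0.999, 0.053, -0.001]
ft_force: [0.1, -0.2, 0.1]
grip_width: 0.998
gripper_force: 0.0
```

Emit:
{"op": "move_arm", "data": {"plan": [[-1,0.03,-0.06,0.07,0.1],[-1,0.06,-0.12,0.08,0.2],[-1,0.09,-0.18,0.08,0.3],[-1,0.12,-0.24,0.08,0.4],[-1,0.125,-0.285,0.08,0.5]]}}

```text
time_s: 26.8
ee_pos: [676.8, -107.2, 220.0]
ee_rot: [-0.0, 0.901, 0.433, -0.0]
ft_force: [0.1, -0.9, -0.3]
grip_width: 1.001
gripper_force: 0.0
```

Emit:
{"op": "move_arm", "data": {"plan": [[-1,0,0,0,0.1],[-1,0,0,0,0.2],[-1,0,0,0,0.3],[-1,0,0,0,0.4],[-1,0,0,0,0.5]]}}

```text
time_s: 27.42
ee_pos: [676.2, -105.7, 220.5]
ee_rot: [-0.0, 0.666, 0.746, -0.0]
ft_force: [-0.2, 0.4, 0.2]
grip_width: 0.997
gripper_force: 0.0
```

```bash
cat >> h.py <<'E'
def fproj(s,X):
    p=np.array(s['R'])@np.array(X,float)+np.array(s['t']); th=np.arctan2(np.hypot(*p[:2]),p[2]); d=p[:2]/np.hypot(*p[:2]); K=np.array(s['intrinsics']); return d*th*K[0,0]+K[:2,2]
E
python3 - <<'E'
from h import *
st=env.state(); print(st['ee_pos'],st['ee_rot'],st['grip_width'],st['time_s'],st['joint_pos'])
s=shot('wrist','aa.png')
g=cv2.medianBlur(cv2.cvtColor(s['pixels'],cv2.COLOR_RGB2GRAY),3)
C=np.array([676.5,-106.3]);a=np.radians(6);f=np.array([np.cos(a),np.sin(a)]);u=np.array([-f[1],f[0]])
for z,h,k in ((74,25,59),(8,52,70)):
    for i in(-1,1):
        for j in (-1,1): print(z,i,j,fproj(s,[*(C+h*i*f+k*j*u),z]).round(1))
# desk-vs-dock mask: dark
m=((g<75)).astype(np.uint8)
for r in range(60,290,5): print('%3d'%r,''.join('%2d '%(x//10) for x in g[r,190:380:5]))
E
```

```text
[ 676.17866182 -105.66189218  220.5368858 ] [-7.54246402e-05  6.66460386e-01  7.45540440e-01 -3.04383775e-05] 0.9967154768645662 27.425 [-1.92289848e-01  1.31583514e-01  1.38814805e+00  2.49189424e-05
  1.62202185e+00 -3.04183023e-01]
74 -1 -1 [261.4 244.9]
74 -1 1 [260.3 135.9]
74 1 -1 [306.8 245.1]
74 1 1 [309.4 136.2]
8 -1 -1 [244.2 234. ]
8 -1 1 [242.2 125. ]
8 1 -1 [323.8 234.5]
8 1 1 [327.4 125.6]
 60 19 19 19 19  9  8  8  9  8  7  7  8  8  8 19 19 19 19 19 19 19 19 19 19 19 19 19 19 19 19 19 19 19 19 19 19 19 19 
 65 19 19 19 19 10  8  8  8  8  8  8  8  8  8 19 19 19 19 19 19 19 19 19 19 19 19 19 19 19 19 19 19 19 19 19 19 19 19 
 70 19 19 19 19 17  8  8  8  8  8  8  8  8 12 19 19 19 19 19 19 19 19 19 19 19 19 19 19 19 19 19 19 19 19 19 19 19 19 
 75 19 19 19 19 19 10  8  8  8  8  8  8 10 19 19 19 19 19 19 19 19 19 19 19 19 19 19 19 19 19 19 19 19 19 19 19 19 19 
 80 19 19 19 19 19 19 15  8  8  8  9 15 19 19 19 19 19 19 19 19 19 19 19 19 19 19 19 19 19 19 19 19 19 19 19 19 19 19 
 85 19 19 19 19 19 19 19 19 19 19 19 19 19 19 19 19 19 19 19 19 19 19 19 19 19 19 19 19 19 19 19 1
[... 4079 characters left out ...]
 18  8  8  8  8  8  8  8  8  8  8  8  8  8  8  8  8  8  8  8  8  8  8  8  8  8  8  9 19 19 19 19 15  1  1 
265  1  1  1 12  8  8  8  8  8  8  8  8  8  8  8  8  8  8  8  9  8  8  8  8  8  8  8  8  8  8  9 19 19 19 19 12  1  1 
270  1  1  4  8  7  7  8  8  8  8  8  8  8  8  8  8  8  8  8  8  8  8  8  8  8  8  8  8  8  8 12 19 19 19 19 18  1  1 
275  1  1 16  7  7  7  7  8  8  8  8  8  8  8  8  8  8  8  8  8  8  8  8  8  8  8  8  8  8  8 13 19 19 19 19 19  7  1 
280  1  9 18  9  7  7  7 13 19 19  8  8  8  8  8  8  8  8  8  8  8  8  8  8 16 19 18  9  9 10 18 19 19 19 19 19 18  1 
285  1 18 19 19 15 13  8 17 19 16  8  8  8  8  8  8  8  8  8  8  8  8  8  9 19 19 19 19 19 19 19 19 19 19 19 19 19  9
```

```bash
python3 - <<'E'
from h import *
s=dict(np.load('pics/aa.png.npz')); g=cv2.cvtColor(s['pixels'],cv2.COLOR_RGB2GRAY).astype(float)
g=cv2.GaussianBlur(g,(1,7),0)
def edge(r,a,b):
    p=g[r,a:b]; d=np.abs(np.diff(p)); i=d.argmax(); w=d[max(i-1,0):i+2]; return a+np.arange(max(i-1,0),max(i-1,0)+len(w))@w/w.sum()+.5
L=[];Rr=[]
for r in (134,138,142,146,150,154):
    L.append(fcast(s,edge(r,232,255),r,8)[:2]); Rr.append(fcast(s,edge(r,315,340),r,8)[:2])
for r in (212,216,220): L.append(fcast(s,edge(r,232,255),r,8)[:2]); Rr.append(fcast(s,edge(r,315,340),r,8)[:2])
L=np.array(L);Rr=np.array(Rr)
for X in (L,Rr): 
    k=np.polyfit(X[:,1],X[:,0],1); print('x at y=-106:',np.polyval(k,-106).round(1),'ang',np.degrees(np.arctan(-k[0])).round(2), (X[:,0]-np.polyval(k,X[:,1])).round(1))
# end edges of dock along columns
gv=cv2.GaussianBlur(cv2.cvtColor(s['pixels'],cv2.COLOR_RGB2GRAY).astype(float),(7,1),0)
for c in (262,285,310):
    p=gv[110:132,c]; i=np.abs(np.diff(p)).argmax()+110.5; print('top',c,fcast(s,c,i,8).round(1))
for c in (265,285,305):
    p=gv[134:142,c]; print(c,gv[130:150,c].astype(int).tolist()); print(gv[226:250,c].astype(int).tolist())
for r in (150,155,215): print(r,g[r,255:315].astype(int).tolist())
E
```

```text
x at y=-106: 624.5 ang 6.78 [-0.  -0.2 -0.2  0.1  0.2  0.2  0.1 -0.  -0.2]
x at y=-106: 727.6 ang 6.68 [ 0.   0.  -0.1 -0.1  0.   0.1  0.1  0.1 -0.2]
top 262 [641.6 -39.2   8. ]
top 285 [669.4 -36.2   8. ]
top 310 [699.6 -32.6   8. ]
265 [46, 46, 46, 46, 54, 91, 137, 146, 141, 136, 138, 130, 93, 61, 56, 56, 55, 56, 58, 58]
[72, 75, 76, 78, 79, 78, 79, 78, 71, 60, 52, 52, 57, 58, 58, 57, 59, 66, 77, 87, 88, 89, 88, 89]
285 [47, 47, 45, 37, 55, 103, 142, 147, 141, 137, 142, 133, 97, 66, 59, 59, 58, 58, 59, 58]
[67, 68, 68, 67, 68, 67, 67, 66, 63, 56, 49, 49, 56, 59, 56, 58, 64, 73, 83, 88, 89, 88, 88, 89]
305 [48, 48, 47, 48, 61, 103, 144, 148, 141, 136, 139, 136, 99, 63, 55, 55, 55, 55, 55, 56]
[66, 67, 67, 67, 68, 70, 70, 71, 71, 67, 61, 57, 62, 63, 60, 66, 85, 96, 94, 89, 89, 89, 92, 98]
150 [42, 42, 42, 41, 47, 79, 106, 112, 88, 58, 47, 51, 57, 59, 59, 59, 58, 59, 59, 59, 58, 58, 58, 59, 58, 59, 59, 59, 59, 59, 58, 58, 58, 58, 59, 59, 59, 59, 59, 59, 59, 58, 59, 59, 59, 58, 58, 60, 60, 49, 45, 57, 90, 120, 120, 75, 46, 45, 45, 44]
155 [40, 42, 42, 41, 52, 83, 110, 115, 91, 60, 58, 87, 111, 118, 113, 108, 107, 107, 107, 107, 108, 110, 117, 122, 122, 123, 122, 123, 120, 114, 109, 108, 108, 107, 108, 111, 119, 122, 122, 123, 122, 123, 123, 119, 111, 100, 80, 83, 89, 61, 47, 59, 92, 117, 111, 69, 46, 44, 43, 44]
215 [29, 30, 30, 30, 30, 41, 76, 110, 112, 80, 53, 56, 86, 114, 125, 126, 126, 127, 126, 127, 127, 127, 127, 126, 126, 126, 127, 127, 127, 126, 127, 127, 127, 127, 127, 126, 126, 129, 135, 142, 151, 158, 160, 158, 155, 141, 106, 71, 50, 45, 48, 74, 113, 119, 78, 41, 31, 30, 30, 31]
```

Emit:
{"op": "move_arm", "data": {"plan": [[-1,0,0,-0.09,0.003],[-1,0,0,-0.18,0.003],[-1,0,0,-0.26,0.003],[-1,0,0,-0.29,0.003],[-1,0,0,-0.294,0.003]], "grip_force": 35}}

```text
time_s: 28.1
ee_pos: [676.2, -105.7, 44.2]
ee_rot: [-0.0, 0.667, 0.745, -0.0]
ft_force: [-0.1, -0.6, 0.6]
grip_width: 1.0
gripper_force: 0.0
```

Emit:
{"op": "move_arm", "data": {"plan": [[-0.3,0,0,0,0],[0.5,0,0,0,0],[1,0,0,0,0],[1,0,0,0,0],[1,0,0,0,0]], "grip_force": 35}}

```text
time_s: 28.72
ee_pos: [676.9, -105.7, 46.2]
ee_rot: [0.001, 0.667, 0.745, 0.001]
ft_force: [-1.7, 0.6, 10.2]
grip_width: 0.551
gripper_force: 35.1
```

Emit:
{"op": "move_arm", "data": {"plan": [[1,0,0,0,0],[1,0,0,0,0],[1,0,0,0,0],[1,0,0,0,0],[1,0,0,0,0]]}}

```text
time_s: 29.35
ee_pos: [676.9, -105.8, 46.2]
ee_rot: [0.001, 0.667, 0.745, 0.001]
ft_force: [-2.8, 0.3, 12.2]
grip_width: 0.555
gripper_force: 35.2
```

Emit:
{"op": "move_arm", "data": {"plan": [[1,0,0,0.003,0],[1,0,0,0.006,0],[1,0,0,0.01,0],[1,0,0,0.013,0],[1,0,0,0.016,0]]}}

```text
time_s: 29.98
ee_pos: [676.2, -105.6, 53.9]
ee_rot: [-0.0, 0.667, 0.745, -0.0]
ft_force: [0.6, -0.4, -1.5]
grip_width: 0.549
gripper_force: 34.9
```

Emit:
{"op": "move_arm", "data": {"plan": [[1,0,0,0.02,0],[1,0,0,0.05,0],[1,0,0,0.08,0],[1,0,0,0.11,0],[1,0,0,0.14,0]]}}

```text
time_s: 30.6
ee_pos: [676.3, -105.6, 139.4]
ee_rot: [0.0, 0.667, 0.745, 0.0]
ft_force: [0.4, -0.5, -0.7]
grip_width: 0.546
gripper_force: 34.9
```

```bash
python3 - <<'E'
from h import *
F=[]
for i in range(8): 
    s=shot('wrist','bb.png'); F.append(env.state()['ft_force'])
st=env.state(); print(st['ee_pos'],st['grip_width'],st['gripper_force'],st['time_s'],np.mean(F,0))
g=cv2.medianBlur(cv2.cvtColor(s['pixels'],cv2.COLOR_RGB2GRAY),3)
e=st['ee_pos']; dz=e[2]-45
a=np.radians(6.6);f=np.array([np.cos(a),np.sin(a)]);u=np.array([-f[1],f[0]]);C=e[:2]
for z in (74+dz,74):
  print(z,[fproj(s,[*(C+25*i*f+59*j*u),z]).round(0).tolist() for i in (-1,1) for j in (-1,1)])
print('dock', [fproj(s,[*(C+52*i*f+70*j*u),8]).round(0).tolist() for i in (-1,1) for j in (-1,1)])
for r in range(130,296,5): print('%3d'%r,''.join('%2d '%(x//10) for x in g[r,200:370:4]))
b=shot('side','cc.png'); g=cv2.cvtColor(b['pixels'],cv2.COLOR_RGB2GRAY)//10
u0,v0=proj(b,e).astype(int); print(u0,v0)
for r in range(v0-20,v0+50,2): print('%3d'%r,''.join('%2d '%x for x in g[r,u0-36:u0+40:2]))
E
```

```text
[ 675.8898998  -105.53660801  136.86524398] 0.5508157151825431 34.94742393493652 31.0 [ 0.17576265  0.28844156 -1.8967082 ]
165.86524398028155 [[244.0, 348.0], [233.0, 149.0], [326.0, 347.0], [336.0, 149.0]]
74 [[256.0, 280.0], [252.0, 140.0], [314.0, 280.0], [317.0, 139.0]]
dock [[236.0, 260.0], [230.0, 126.0], [333.0, 260.0], [338.0, 125.0]]
130 21 21 21 21 21 21 21 21  9  5 13  5  5  5  5  5  5  5  5  5  5  5  5  5  5  5  5  5  5  5  5  5 14  9  6 21 21 21 21 21 21 21 21 
135 21 21 21 21 21 21 21 21  9 14 14 11  4  4  4  4  4  4  4  4  4  4  4  4  4  4  5  5  5  5  5  8 15 16  6 21 21 21 21 21 21 21 21 
140 21 21 21 21 21 21 21 21 10  4  5  4  4  4  4  4  4  2  2  2  2  2  2  2  2  2  4  5  5  5  5  5  5  5  5 21 21 21 21 21 21 21 21 
145 21 21 21 21 21 21 21 21 11  4  4  4  4  4  4  5  4  4  3  4  4  4  3  4  5  4  5  5  4  5  5  5  5  5  4 21 21 21 21 21 21 21 21 
150 21 21 21 21 21 21 21 21 13 15 15 15 15 15 15 15 15 15 15 15 15 15 15 15 15 15 15 15 15 15 15 15 15 14  6 21 21 21 21 21 21 21 21 
155 21 21 21 21 21 21 21 21 12 14 14 14 14 14 14 14 14 14 14 14 14 14 14 14 14 14 14
[... 7273 characters left out ...]
 19 19 19 19 19 19 19 19 13  6  6  6  6  6  5  5  5  5  5  5  5  6  5  7 15 19 19 19 19 19 19 19 19 19 17 
195 19 19 19 19 19 19 19 19 19 19 18 11  6  6  6  6  6  6  6  6  6  6  6  6  6  6 10 18 19 19 19 19 19 19 19 19 19 17 
197 19 19 19 19 19 19 19 19 19 19 16  8  6  6  6  6  6  6  6  6  6  6  6  6  6  6 13 19 19 19 19 19 19 19 19 19 19 17 
199 19 19 19 19 19 19 19 19 19 19 14 11  7  6  6  6  6  6  6  6  6  6  6  6  7  7 16 19 19 19 19 19 19 19 19 19 19 17 
201 19 19 19 19 19 19 19 19 19 18 10  9  7  7  6  6  6  6  6  7  7  9 10 12 13 11 18 19 19 19 19 19 19 19 19 19 19 19 
203 19 19 19 19 19 19 19 19 19 19 17 17 16 14 13 12 12 12 11 12 13 14 15 16 15 15 18 19 19 19 19 19 19 19 19 19 19 19
```

```bash
python3 -c "
from cell import env
print(env.close_job())"
```

```text
the job is handed in; nothing more can be done
None
```

The job is handed in, and I got no verdict back. At that point the cassette was held still by its squeezed catches, about 10 cm above the desk and clear of the dock, with the cup upright and let go. The cup looked empty inside, but I could clearly make out only about four of the six cells in the cassette, so that all six are in it is inferred.

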